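# Gauge a silver rosette and sort it

### The arm

A 6-joint arm with a two-finger parallel gripper is mounted at the origin on the work surface. World frame = base frame: x ahead of the robot, y to its left, z up, the work surface at z = 0. Lengths are in m, angles in rad, forces in N, time in s.
With the tool pointing down it reaches from about 0.35 to 0.775 m from the base axis. Payload 5.5 kg.
Tool frame: the origin (TCP) lies at the very end of the fingers, on their centre line; the grasp point (between the pads) lies 19 mm behind it; x points along the fingers, y is the direction in which the jaws open and shut, and the axes are right-handed (so a half turn about x gives the same grasp; the last joint's range is limited). The gripper opens to 85 mm and grips with 20 to 120 N. Pads are 22 mm wide; open, the fingers measure 114 mm over their backs; the gripper's body (76 mm by 85 mm) begins 54 mm behind the grasp point. The pads swing forward as they close: fully open they stand 13 mm farther back than shut.
Start: joints at [1.101, 0.313, 0.046, 1.304, 0, 1.431], TCP at [0.186, 0.544, 0.198] pointing down, gripper open.
Joint ranges: [-2.76, 2.76], [-0.86, 1.69], [-1.03, 1.26], [-2.2, 2.34], [-1.47, 1.5], [-3.14, 3.14]. Speed limits (rad/s): [2.57, 2.57, 3.14, 3.14, 3.14, 3.14].

### API

Orientations are given as a unit quaternion [w, x, y, z].
In Python, from workcell import env gives the robot as it stands.
- The arm moves only by the tool drive_tool, never from a script. Its argument "plan" is a list that holds one entry, the list of rows, each a list of 7 numbers: the shift along the tool's x, y, z in cm, then the turn, a rotation vector about the tool's x, y, z in degrees, then the opening, from 0 (shut) to 1 (fully open). In form: [[[tx, ty, tz, wx, wy, wz, fingers], ...]]. A call has exactly 5 rows; each row shifts and turns the commanded pose from where the row before left it, along the tool's axes as they then stand; what a row does not reach is not made up. A row lasts 1/12 s, in which the tool goes at most 41.7 mm and 7.16 degrees, less where a joint would pass 70% of its speed; a pose out of reach is approached as far as the arm can. A call with a gripper value outside its range is refused whole. The fingers move at their own pace and stop on an object; "squeeze" is the grip in N (left out, the last holds). Time passes only in rows, so rows that do not move let the fingers close, or fill a call up. It gives the time, the measured TCP pose, the force and the opening at its end, in the units of the state.
- env.get_state(): the state, without advancing time (a new reading comes with each control period).
- env.read_camera(name): name is "scene" or "side" or "wrist"; returns the picture (480x640x3 uint8, red, green, blue); there is no depth.
- env.camera_model(name): a dict with "camera_matrix" (3x3 intrinsics, pixels), "camera_from_world" (4x4, takes a point from world to camera coordinates); the wrist camera has in their place "T_tool_cam" (4x4, takes a point from camera to tool coordinates, whose origin is the TCP and whose axes are the tool frame's). Camera axes: x right, y down, z forward; pixel columns grow to the right and rows downward; lengths in m; the calibration is good to about 2 mm. A picture is of the moment at which its call begins: read the wrist's pose just before it. camera_model takes no time and is no camera call.
- env.hand_in(): hands the job in, once; it reports no verdict.
The state is a dict: "clock": time; "joint_pos": joint angles; "qvel": joint speeds; "tau": joint torques, N m; "tcp_pos": TCP position; "orientation": TCP orientation; "wrist_force": force on the tool from outside, world axes, zero at the start; "ft_torque": the same for the moment, N m; "finger_gap": finger opening in m.
Only numpy, scipy, OpenCV 4.12 (cv2) and the standard library are available. Lean on these libraries where they do the work, as an engineer would, in place of code of your own. Each camera call takes 0.05 s, during which the arm holds its last target.

### The job

Test the rosette that stands in front of the slot gauge (not the spare on the blue pad): push it along the bench into the slot until it is fully home against the end stop or jams firmly at the throat. Then stand it upright in the middle of the green tray if it went home, or of the red tray if it jammed, set down rather than dropped, and last press the yellow log button right down, hold it for at least two seconds and let it go. Leave the spare rosette, tin, wooden block and loose punch alone.

Things in the scene. Friction and masses are not known exactly. Their poses are not given: they have to be found in the camera images.
- rosette_1_center (a point): rosette: round upright ornament; silver cap 84 mm dia (23 to 40 mm above its underside) over a hidden steel foot, dark wooden knob 26 mm dia on the axis (40 to 84 mm); 0.4 to 0.8 kg. Site on the axis, 42 mm above the underside, z up. Foot 66 mm (good) or 74 mm dia (too big): of the two rosettes one is each, only the gauge tells which. Either may be the one to test; the other is the spare
- rosette_2_center (a point): rosette: round upright ornament; silver cap 84 mm dia (23 to 40 mm above its underside) over a hidden steel foot, dark wooden knob 26 mm dia on the axis (40 to 84 mm); 0.4 to 0.8 kg. Site on the axis, 42 mm above the underside, z up. Foot 66 mm (good) or 74 mm dia (too big): of the two rosettes one is each, only the gauge tells which. Either may be the one to test; the other is the spare
- gauge: slot gauge fixed on the bench: two dark steel jaws with brass strips, 20 mm high, 18 mm thick, 70 mm apart; the cap passes 3 mm above them. Origin on the bench, mid-throat (start of the slot); x along the slot in the push direction, z up. The rosette to test starts 115 to 155 mm before it, up to 30 mm aside. A 74 mm foot jams with its axis at about x = -12 mm. Push with 5 to 15 N
- gauge_stop (a point): middle of the inner face of the gauge's brass end stop, on the bench, 125 mm along x from the throat; a 66 mm foot slides home against it, its axis then 33 mm short of this point
- gauge_mouth (a point): middle of the mouth of the gauge's funnel, on the bench, 35 mm before the throat: two 45-degree wings 20 mm high, about 56 mm long, widen from the 70 mm slot to about 145 mm here
- pass_tray: green open tray fixed on the bench, 140 x 140 mm outside, 35 mm high, walls and floor 5 mm; origin under its centre. Green = pass
- reject_tray: red open tray, the same size, fixed; origin under its centre. Red = reject
- pad: blue flat square of 110 mm lying flat on the bench, 1 mm thick: the spare rosette stands on it, within 15 mm of its middle; origin at its centre
- log_button (a joint): press depth of the log button, 0 when free to 0.008 m fully down, a spring that needs 5 N when fully down; counts as pressed beyond 0.005 m
- log_button_top (a point): middle of the top of the round yellow push button (36 mm dia, in a grey housing, pressed straight down)
- tin: upright can, 72 mm dia, 85 mm high; a bystander, to be left alone (origin at the middle of its underside)
- block: small dark wooden block, 80 x 30 x 25 mm; a bystander, to be left alone (origin at the middle of its underside)
- punch: loose square steel punch, 130 x 12 x 12 mm, lying on the bench; a bystander, to be left alone (origin at the middle of its underside)
Things that resemble listed ones, but are neither listed nor needed, are in the scene too. What is shaped like the part that bears rosette_1_center but pink or turquoise is not meant. Several things look just like the reject_tray: the one meant starts farthest from the robot's base.

How it is judged:
By the outcome, as a careful person would: the job done as asked, in the order asked, and still so for the second after the job is handed in, with the robot touching nothing.
It also fails if it takes over 72 s, if anything falls off the work surface, if the arm or the gripper's body presses on something with over 40 N, if the wrist force passes 120 N, or if a joint passes its speed limit or range.

## Working session

There is one attempt and no reset: what is moved stays moved. The work goes in short steps, Python scripts to look and compute and a tool call to move; the robot and the scene stay as the last step left them, time stands still between calls to the robot, and variables do not carry over. Pictures are saved under pics/ and viewed, and the job is handed in when it is done.

Besides the shell and the picture viewer there is one more tool, called by a JSON object that holds its "method" and its "body". drive_tool: Moves the arm, as the interface text tells. Its arguments: {"type":"object","properties":{"plan":{"type":"array","items":{"type":"array","items":{"type":"array","items":{"type":"number"}}}},"squeeze":{"type":"number"}},"required":["plan"]}

```bash
mkdir -p pics; ls
python3 - <<'E'
from workcell import env
import cv2
print(env.get_state())
for n in("scene","side","wrist"):
    im=env.read_camera(n); cv2.imwrite(f"pics/{n}0.png",im[:,:,::-1]); print(n,env.camera_model(n))
E
```

```text
pics
{'clock': 0.0, 'joint_pos': array([1.10142025e+00, 3.13979340e-01, 4.49846044e-02, 1.30360583e+00,
       2.58302682e-05, 1.43119316e+00]), 'qvel': array([ 0.00076155, -0.00102357, -0.00027716, -0.00101518, -0.00130192,
       -0.00015059]), 'tau': array([ 1.03735470e-03, -4.80624604e+01,  2.98535693e+01,  1.95852929e-02,
        5.72072736e-05,  1.03350979e-05]), 'tcp_pos': array([0.18594397, 0.54350342, 0.19722321]), 'orientation': array([ 0.69731605,  0.11545889,  0.69771596, -0.11667051]), 'wrist_force': array([-0.41063209, -0.97907183, -0.09388009]), 'ft_torque': array([-0.04378637,  0.02967255, -0.02973725]), 'finger_gap': 0.0850625918228466}
scene {'camera_matrix': array([[603.28132485,   0.        , 330.10070477],
       [  0.        , 603.28132485, 232.95853313],
       [  0.        ,   0.        ,   1.        ]]), 'camera_from_world': array([[ 0.64221968,  0.76649896,  0.00576325, -0.28890862],
       [ 0.59408798, -0.49298396, -0.63563062, -0.25293074],
       [-0.48436902,  0.41163838, -0.77197182,  1.91332993],
       [ 0.        ,  0.        ,  0.        ,  1.     
[... 287 characters left out ...]
, -0.71822479, -0.69264167,  0.06521899],
       [ 0.0712309 ,  0.68899084, -0.72126124,  0.95849689],
       [ 0.        ,  0.        ,  0.        ,  1.        ]])}
wrist {'camera_matrix': array([[371.94745918,   0.        , 327.37077261],
       [  0.        , 371.94745918, 241.37162111],
       [  0.        ,   0.        ,   1.        ]]), 'T_tool_cam': array([[ 6.07466469e-04, -2.95467236e-01,  9.55352680e-01,
        -1.76697791e-01],
       [ 9.99999744e-01,  5.41934419e-04, -4.68248488e-04,
         2.57504997e-04],
       [-3.79386414e-04,  9.55352720e-01,  2.95467489e-01,
        -7.49741981e-02],
       [ 0.00000000e+00,  0.00000000e+00,  0.00000000e+00,
         1.00000000e+00]])}
```

View pics/scene0.png

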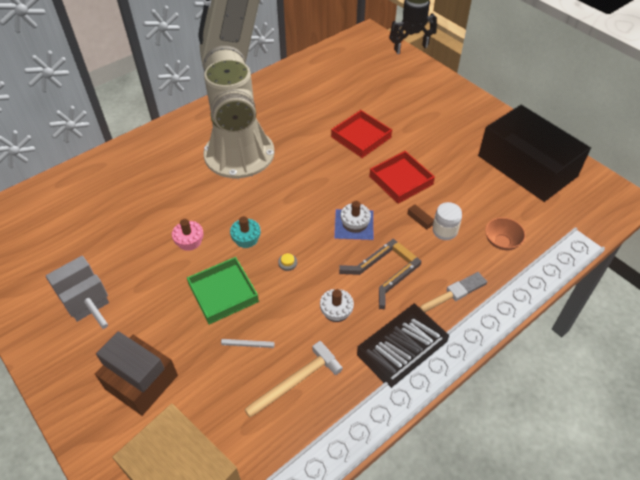

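View pics/side0.png

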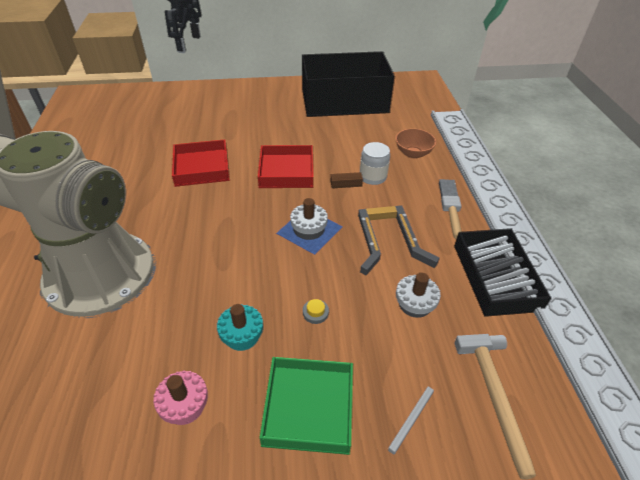

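View pics/wrist0.png

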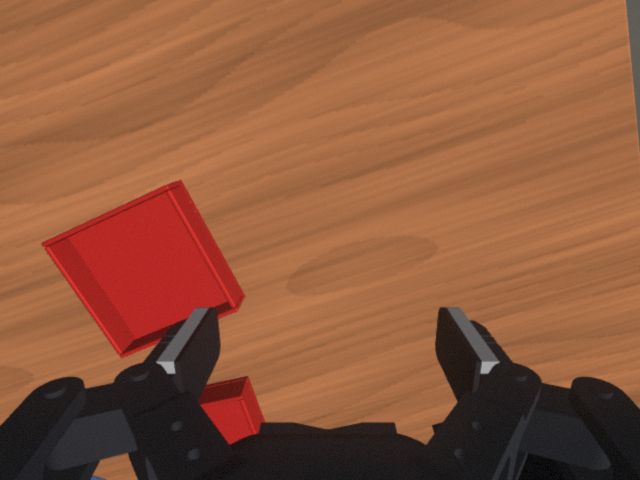

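The scene view shows the test rosette near (337,304), with the gauge opening towards it. The spare is on the pad near (355,217), and the two red trays are near (362,133) and (402,176). I'll enlarge crops to measure these.

```bash
cat > h.py <<'E'
import numpy as np, cv2
from workcell import env
def ray(n,uv):
    m=env.camera_model(n);K=m["camera_matrix"]
    if n=="wrist":raise ValueError
    T=np.linalg.inv(m["camera_from_world"])
    d=T[:3,:3]@np.linalg.inv(K)@np.array([uv[0],uv[1],1.]);return T[:3,3],d
def at(n,uv,z):
    c,d=ray(n,uv);return (c+d*(z-c[2])/d[2])
def tri(a,b):
    A=[];B=[]
    for n,uv in((("scene"),a),(("side"),b)):
        c,d=ray(n,uv);d=d/np.linalg.norm(d);P=np.eye(3)-np.outer(d,d);A.append(P);B.append(P@c)
    return np.linalg.solve(A[0]+A[1],B[0]+B[1])
def proj(n,p):
    m=env.camera_model(n);q=m["camera_from_world"]@np.append(p,1);u=m["camera_matrix"]@q[:3];return u[:2]/u[2]
E
python3 - <<'E'
import cv2
def crop(n,x,y,w,h,s,o):
    im=cv2.imread(f"pics/{n}0.png")[y:y+h,x:x+w]
    cv2.imwrite(f"pics/{o}.png",cv2.resize(im,None,fx=s,fy=s,interpolation=cv2.INTER_CUBIC))
crop("side",340,190,120,140,4,"c_side_g")
crop("scene",310,190,140,140,4,"c_scene_g")
crop("side",200,280,170,180,3.3,"c_side_b")
crop("side",160,130,240,120,3.3,"c_side_r")
E
```

```text
(no output)
```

View pics/c_side_g.png

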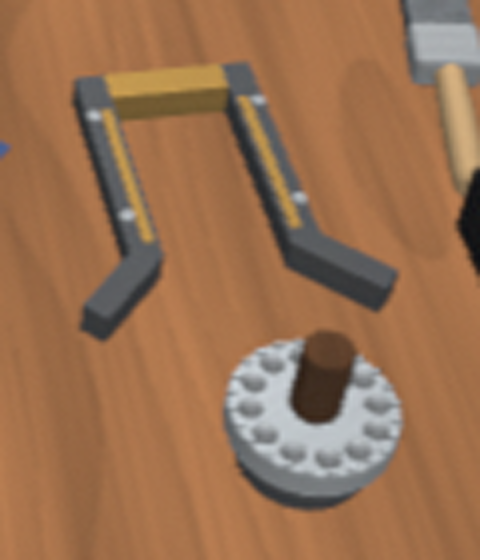

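View pics/c_scene_g.png

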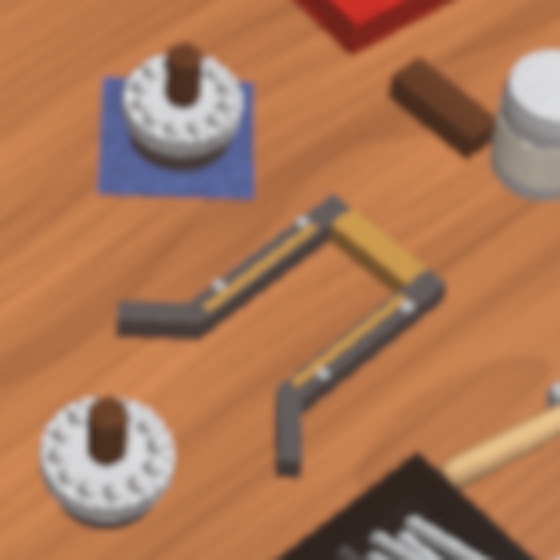

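View pics/c_side_b.png

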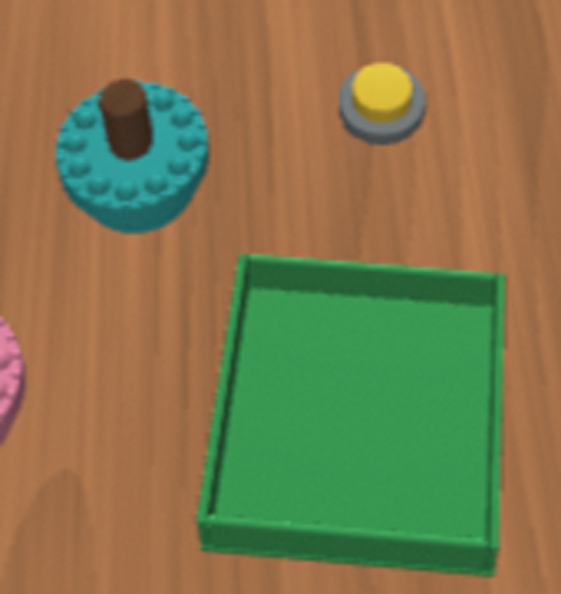

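View pics/c_side_r.png

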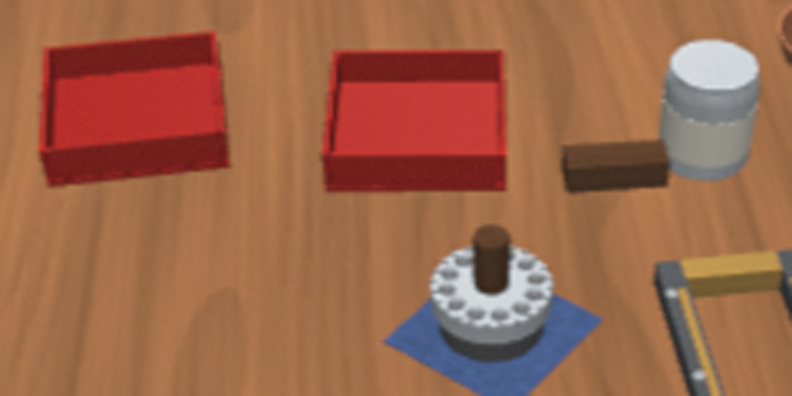

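Run:
```python
from h import *
np.set_printoptions(precision=4,suppress=True)
S=lambda x,y:(340+x/4,190+y/4)
C=lambda x,y:(310+x/4,190+y/4)
B=lambda x,y:(200+x/3.3,280+y/3.3)
R=lambda x,y:(160+x/3.3,130+y/3.3)
for n in("scene","side"):
    print(n,ray(n,(320,240))[0])
print("knob test tri",tri(C(108,408),S(331,347)), at("scene",C(108,408),.084),at("side",S(331,347),.084))
print("knob spare",tri(C(184,55),(160+491/3.3,130+236/3.3)))
for nm,c,s,z in[("stopL bottom",None,S(112,118),0),("stopR bottom",None,S(228,107),0),
 ("stop top back L",C(338,212),S(108,76),.02),("stop top back R",C(425,275),S(222,65),.02),
 ("jawL strip near end",C(208,308),S(150,240),.02),("jawR strip near",C(296,385),S(296,224),.02),
 ("wingL tip top outer",C(120,303),S(84,313),.02),("wingL tip inner",C(120,320),S(106,320),.02),
 ("wingR tip outer",C(299,458),S(396,275),.02),("wingR tip inner",C(277,460),S(378,288),.02),
 ("strip L far",C(318,224),S(106,110),.02),("strip R far",C(405,293),S(240,97),.02)]:
    print(nm,None if c is None else at("scene",c,z)[:2],at("side",s,z)[:2])
print("button",tri((288,259.5),B(383,87)))
print("green corners rim");
for p in[(243,257),(504,275),(495,570-25),(202,520)]:print(at("side",B(*p),.035)[:2])
print("red2 rim")
for p in[(335,53),(502,52),(505,156),(328,157)]:print(at("side",R(*p),.035)[:2])
print("red1 rim")
for p in[(44,48),(214,36),(227,136),(46,152)]:print(at("side",R(*p),.035)[:2])
for p in [(400,178)]:print(at("scene",p,.005))
```

```text
scene [ 1.2626 -0.6908  1.3179]
side [ 0.3843 -0.6573  0.739 ]
knob test tri [ 0.6443 -0.1419  0.0861] [ 0.6429 -0.1403  0.084 ] [ 0.6452 -0.1409  0.084 ]
knob spare [0.4536 0.0895 0.0838]
stopL bottom None [0.5959 0.1085]
stopR bottom None [0.6664 0.1115]
stop top back L [0.5888 0.1146] [0.5944 0.1235]
stop top back R [0.6655 0.1221] [0.6635 0.1269]
jawL strip near end [ 0.5925 -0.0088] [ 0.5932 -0.0085]
jawR strip near [ 0.6752 -0.0062] [ 0.6746 -0.0042]
wingL tip top outer [ 0.5519 -0.0512] [ 0.5489 -0.0563]
wingL tip inner [ 0.5625 -0.0603] [ 0.5594 -0.062 ]
wingR tip outer [ 0.7173 -0.0431] [ 0.7181 -0.0454]
wingR tip inner [ 0.7095 -0.0549] [ 0.706  -0.0535]
strip L far [0.5876 0.0968] [0.588  0.0947]
strip R far [0.6676 0.101 ] [0.6677 0.0985]
button [ 0.4463 -0.1445  0.0201]
green corners rim
[ 0.3609 -0.255 ]
[ 0.4949 -0.2781]
[ 0.4693 -0.4118]
[ 0.3369 -0.3879]
red2 rim
[0.3532 0.3814]
[0.4886 0.3707]
[0.4776 0.2352]
[0.3451 0.246 ]
red1 rim
[0.1173 0.4096]
[0.2545 0.4147]
[0.269  0.2787]
[0.1341 0.2712]
[0.4085 0.3128 0.005 ]
```

```bash
cat >> h.py <<'E'
from scipy.spatial.transform import Rotation as R_
def go(p,yaw=None,dir_=None):
    """tool-frame shift (cm) and rotvec deg to reach world p with tool x down, tool y along world yaw (deg, mod 180)"""
    s=env.get_state();q=s["orientation"];R=R_.from_quat([q[1],q[2],q[3],q[0]]).as_matrix()
    cy=np.degrees(np.arctan2(R[1,1],R[0,1]))
    if yaw is None:yaw=cy
    while yaw-cy>90:yaw-=180
    while yaw-cy<-90:yaw+=180
    a=np.radians(yaw);y=np.array([np.cos(a),np.sin(a),0]);x=np.array([0,0,-1.]);G=np.stack([x,y,np.cross(x,y)],1)
    print("tcp",s["tcp_pos"].round(4),"yaw",cy.round(1),"->",yaw,"q",s["joint_pos"].round(2),"F",s["wrist_force"].round(1),"gap",round(s["finger_gap"],4),"t",s["clock"])
    print("shift in CURRENT tool cm",(R.T@(np.array(p)-s["tcp_pos"])*100).round(2),"in GOAL tool",(G.T@(np.array(p)-s["tcp_pos"])*100).round(2),"rot deg",R_.from_matrix(R.T@G).as_rotvec(degrees=True).round(2))
E
python3 - <<'E'
from h import *
go((.644,-.141,.12),93)
E
```

```text
tcp [0.186  0.5436 0.1974] yaw 71.1 -> 93 q [1.1  0.31 0.05 1.3  0.   1.43] F [ 0.3 -0.5 -0.1] gap 0.0852 t 0.15
shift in CURRENT tool cm [  7.8  -49.92  65.5 ] in GOAL tool [  7.74 -70.76  42.15] rot deg [-21.9   -0.03   0.08]
```

{"method": "drive_tool", "body": {"plan": [[[0, 0, 0, -5.5, 0, 0, 1], [0, 0, 0, -5.5, 0, 0, 1], [0, 0, 0, -5.5, 0, 0, 1], [0, 0, 0, -5.4, 0, 0, 1], [0, -3, 2, 0, 0, 0, 1]]], "squeeze": 30}}

```text
clock: 0.57
tcp_pos: [0.2057, 0.5181, 0.1973]
orientation: [0.706, -0.021, 0.707, 0.022]
wrist_force: [1.5, -0.2, -0.4]
finger_gap: 0.0853
```

{"method": "drive_tool", "body": {"plan": [[[0, -3.4, 2, 0, 0, 0, 1], [0, -3.4, 2, 0, 0, 0, 1], [0, -3.4, 2, 0, 0, 0, 1], [0, -3.4, 2, 0, 0, 0, 1], [0, -3.4, 2, 0, 0, 0, 1]]]}}

```text
clock: 0.98
tcp_pos: [0.3169, 0.3489, 0.1979]
orientation: [0.707, -0.019, 0.707, 0.019]
wrist_force: [0.5, 0.5, 0.7]
finger_gap: 0.0849
```

{"method": "drive_tool", "body": {"plan": [[[0, -3.4, 2, 0, 0, 0, 1], [0, -3.4, 2, 0, 0, 0, 1], [0, -3.4, 2, 0, 0, 0, 1], [0, -3.4, 2, 0, 0, 0, 1], [0, -3.4, 2, 0, 0, 0, 1]]]}}

```text
clock: 1.4
tcp_pos: [0.4258, 0.1843, 0.1981]
orientation: [0.707, -0.018, 0.707, 0.019]
wrist_force: [0.5, 0.5, -0.1]
finger_gap: 0.0852
```

{"method": "drive_tool", "body": {"plan": [[[0, -3.4, 2, 0, 0, 0, 1], [0, -3.4, 2, 0, 0, 0, 1], [0, -3.4, 2, 0, 0, 0, 1], [0, -3.4, 2, 0, 0, 0, 1], [0, -3.4, 2, 0, 0, 0, 1]]]}}

```text
clock: 1.82
tcp_pos: [0.5346, 0.0197, 0.1979]
orientation: [0.707, -0.018, 0.707, 0.019]
wrist_force: [0.5, 0.3, 0.3]
finger_gap: 0.0855
```

Run:
```python
from h import *
go((.644,-.141,.12),93)
```

```text
tcp [0.5346 0.0197 0.1979] yaw 93.0 -> 93 q [-0.11  0.24 -0.06  1.28  0.   -0.17] F [0.5 0.3 0.3] gap 0.0855 t 1.8167
shift in CURRENT tool cm [  7.78 -16.62  10.09] in GOAL tool [  7.79 -16.62  10.08] rot deg [-0.02 -0.01 -0.02]
```

{"method": "drive_tool", "body": {"plan": [[[0, -3.3, 2, 0, 0, 0, 1], [0, -3.3, 2, 0, 0, 0, 1], [1, -3.3, 2, 0, 0, 0, 1], [1, -3.3, 2, 0, 0, 0, 1], [1, -3.4, 2.1, 0, 0, 0, 1]]]}}

```text
clock: 2.23
tcp_pos: [0.6443, -0.1406, 0.1675]
orientation: [0.707, -0.018, 0.707, 0.019]
wrist_force: [0.4, 0.8, -0.0]
finger_gap: 0.0853
```

{"method": "drive_tool", "body": {"plan": [[[2, 0, 0, 0, 0, 0, 1], [2, 0, 0, 0, 0, 0, 1], [0, 0, 0, 0, 0, 0, 1], [0, 0, 0, 0, 0, 0, 1], [0, 0, 0, 0, 0, 0, 1]]]}}

```text
clock: 2.65
tcp_pos: [0.6438, -0.1386, 0.129]
orientation: [0.707, -0.019, 0.707, 0.019]
wrist_force: [1.4, 0.1, 0.6]
finger_gap: 0.0851
```

Run:
```python
from h import *
go((.644,-.141,.046),93)
for n in("scene","side","wrist"):
    im=env.read_camera(n); cv2.imwrite(f"pics/{n}1.png",im[:,:,::-1])
a=cv2.imread("pics/side1.png")[170:340,330:470];b=cv2.imread("pics/wrist1.png")
cv2.imwrite("pics/s1c.png",cv2.resize(a,None,fx=3.5,fy=3.5,interpolation=cv2.INTER_CUBIC))
```

```text
tcp [ 0.6438 -0.1386  0.129 ] yaw 93.0 -> 93 q [-0.33  0.5   0.16  1.23  0.   -0.39] F [1.4 0.1 0.6] gap 0.0851 t 2.65
shift in CURRENT tool cm [ 8.3  -0.24  0.01] in GOAL tool [ 8.3  -0.24  0.01] rot deg [0.03 0.03 0.  ]
```

View pics/s1c.png

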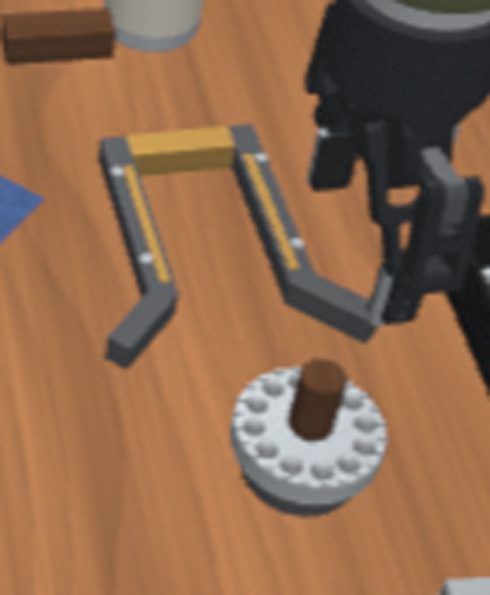

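View pics/wrist1.png

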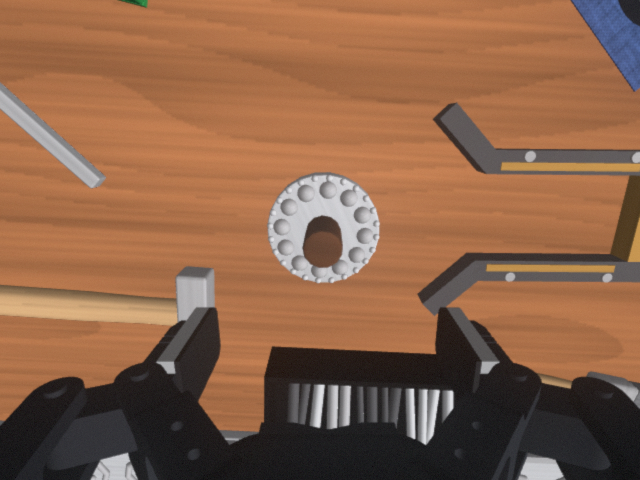

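The wrist view shows the knob top near (322,245) and the gauge wings at about (433,120) and (419,295). I'll enlarge the throat region.

Run:
```python
import cv2
a=cv2.imread("pics/wrist1.png")
cv2.imwrite("pics/w1c.png",cv2.resize(a[90:320,410:640],None,fx=2.6,fy=2.6,interpolation=cv2.INTER_CUBIC))
cv2.imwrite("pics/w1k.png",cv2.resize(a[165:295,255:395],None,fx=4,fy=4,interpolation=cv2.INTER_CUBIC))
```

```text
(no output)
```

View pics/w1c.png

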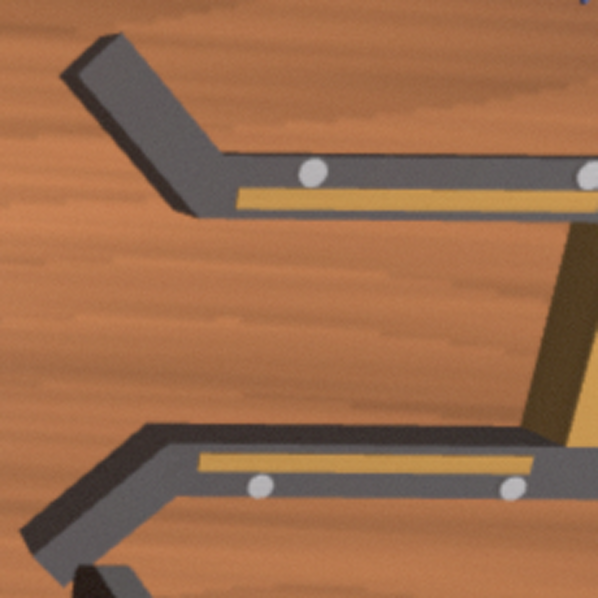

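View pics/w1k.png

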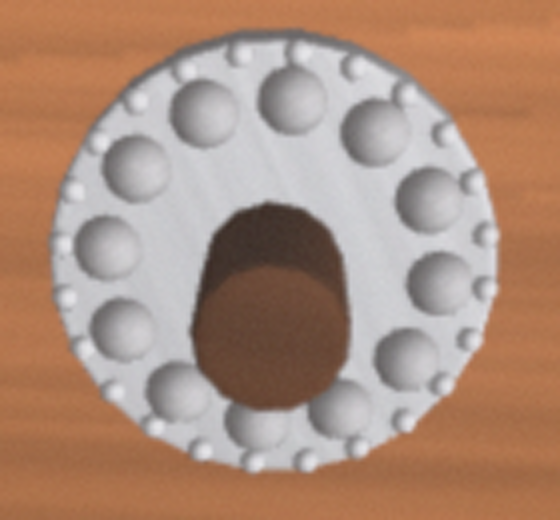

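```bash
cat >> h.py <<'E'
def wat(uv,z,tcp=None,q=None):
    s=env.get_state();m=env.camera_model("wrist")
    if tcp is None:tcp=s["tcp_pos"]
    if q is None:q=s["orientation"]
    T=np.eye(4);T[:3,:3]=R_.from_quat([q[1],q[2],q[3],q[0]]).as_matrix();T[:3,3]=tcp
    T=T@m["T_tool_cam"];d=T[:3,:3]@np.linalg.inv(m["camera_matrix"])@np.array([uv[0],uv[1],1.])
    return T[:3,3]+d*(z-T[2,3])/d[2]
E
python3 - <<'E'
from h import *
np.set_printoptions(precision=4,suppress=True)
W=lambda x,y:(410+x/2.6,90+y/2.6)
for n,p,z in[("thr up",(198,217),.02),("thr lo",(165,445),.02),("thr lo bot",(147,424),0),("tip up",(80,75),.02),("tip lo",(38,555),.02),("tip up b",(60,75),0),("tip lo b",(22,532),0),("jaw up far",(580,221),.02),("jaw lo far",(568,447),.02),("stop up b",(570,222),0),("stop lo b",(522,428),0)]:
    print(n,wat(W(*p),z))
print("knob",wat((255+271/4,165+337/4),.084))
print("cap",wat((255+275/4,165+257/4),.040))
E
```

```text
thr up [ 0.5978 -0.02    0.02  ]
thr lo [ 0.6691 -0.0175  0.02  ]
thr lo bot [ 0.669  -0.0161  0.    ]
tip up [ 0.5603 -0.0603  0.02  ]
tip lo [ 0.7094 -0.0525  0.02  ]
tip up b [ 0.56   -0.0605  0.    ]
tip lo b [ 0.7107 -0.0529  0.    ]
jaw up far [0.593  0.0922 0.02  ]
jaw lo far [0.6629 0.1095 0.02  ]
stop up b [0.5951 0.1055 0.    ]
stop lo b [0.6636 0.1097 0.    ]
knob [ 0.644  -0.1417  0.084 ]
cap [ 0.6431 -0.1416  0.04  ]
```

{"method": "drive_tool", "body": {"plan": [[[2.5, -0.3, 0, 0, 0, 0, 1], [2.5, 0, 0, 0, 0, 0, 1], [2, 0, 0, 0, 0, 0, 1], [1.1, 0, 0, 0, 0, 0, 1], [0, 0, 0, 0, 0, 0, 1]]]}}

```text
clock: 3.22
tcp_pos: [0.6423, -0.141, 0.0452]
orientation: [0.706, -0.018, 0.708, 0.019]
wrist_force: [-0.5, 0.7, -0.4]
finger_gap: 0.0852
```

{"method": "drive_tool", "body": {"plan": [[[0, 0, 0, 0, 0, 0, 1], [0, 0, 0, 0, 0, 0, 0], [0, 0, 0, 0, 0, 0, 0], [0, 0, 0, 0, 0, 0, 0], [0, 0, 0, 0, 0, 0, 0]]], "squeeze": 30}}

```text
clock: 3.63
tcp_pos: [0.6446, -0.1421, 0.0483]
orientation: [0.708, -0.019, 0.706, 0.018]
wrist_force: [0.4, 0.6, -0.5]
finger_gap: 0.0389
```

{"method": "drive_tool", "body": {"plan": [[[0, 0, 0, 0, 0, 0, 0], [0, 0, 0, 0, 0, 0, 0], [0, 0, 0, 0, 0, 0, 0], [0, 0, 0, 0, 0, 0, 0], [0, 0, 0, 0, 0, 0, 0]]]}}

```text
clock: 4.05
tcp_pos: [0.6443, -0.1421, 0.048]
orientation: [0.707, -0.019, 0.706, 0.018]
wrist_force: [-0.7, 0.5, 5.9]
finger_gap: 0.0231
```

Run:
```python
from h import *
go((.635,-.0305,.046),93)
im=env.read_camera("side");cv2.imwrite("pics/s2c.png",cv2.resize(im[170:340,330:470,::-1],None,fx=3.5,fy=3.5,interpolation=cv2.INTER_CUBIC))
```

```text
tcp [ 0.6443 -0.1421  0.048 ] yaw 93.0 -> 93 q [-0.34  0.55  0.03  1.05  0.   -0.39] F [-0.7  0.5  5.9] gap 0.0231 t 4.05
shift in CURRENT tool cm [ 0.19 11.19 -0.34] in GOAL tool [ 0.2  11.19 -0.34] rot deg [0.   0.07 0.02]
```

View pics/s2c.png

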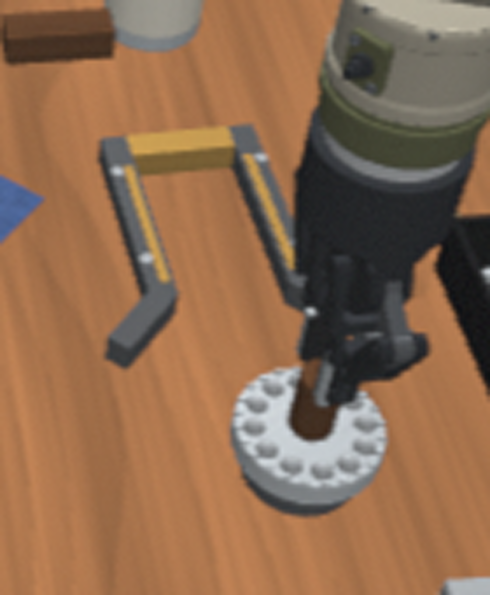

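{"method": "drive_tool", "body": {"plan": [[[-0.2, 0, 0, 0, 0, 0, 0], [0, 0, 0, 0, 0, 0, 0], [0, 0, 0, 0, 0, 0, 0], [0, 0, 0, 0, 0, 0, 0], [0, 0, 0, 0, 0, 0, 0]]]}}

```text
clock: 4.52
tcp_pos: [0.6432, -0.1416, 0.0482]
orientation: [0.706, -0.018, 0.707, 0.019]
wrist_force: [0.2, 0.9, -4.2]
finger_gap: 0.0228
```

Run:
```python
from h import *
go((.635,-.0305,.046),93)
im=env.read_camera("wrist");cv2.imwrite("pics/w3.png",im[:,:,::-1])
```

```text
tcp [ 0.6432 -0.1416  0.0482] yaw 93.0 -> 93 q [-0.34  0.55  0.03  1.06  0.   -0.39] F [ 0.2  0.9 -4.2] gap 0.0228 t 4.5167
shift in CURRENT tool cm [ 0.23 11.14 -0.23] in GOAL tool [ 0.22 11.14 -0.23] rot deg [ 0.01 -0.09 -0.05]
```

View pics/w3.png

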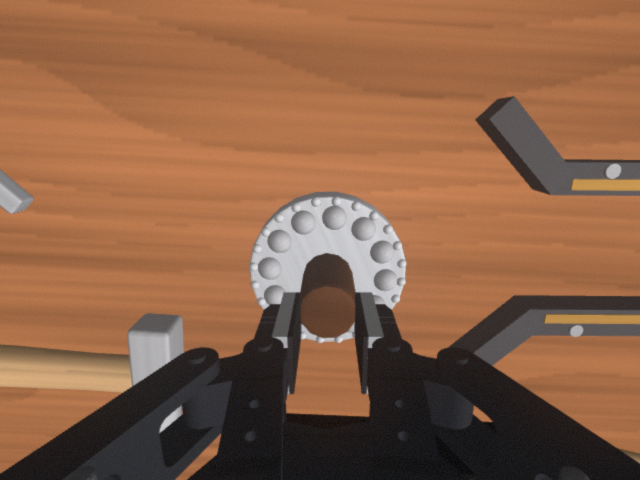

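The knob sits between the pads, and the foot is still on or just above the bench. Next I'll ease down and push.

{"method": "drive_tool", "body": {"plan": [[[0.08, 0, 0, 0, 0, 0, 0], [0, 1, -0.03, 0, 0, 0, 0], [0, 1.5, -0.05, 0, 0, 0, 0], [0, 1.5, -0.05, 0, 0, 0, 0], [0, 1, -0.03, 0, 0, 0, 0]]]}}

```text
clock: 4.98
tcp_pos: [0.6393, -0.0904, 0.0484]
orientation: [0.707, -0.019, 0.707, 0.019]
wrist_force: [0.9, -3.5, -1.9]
finger_gap: 0.0228
```

{"method": "drive_tool", "body": {"plan": [[[0, 1, -0.03, 0, 0, 0, 0], [0, 1, -0.03, 0, 0, 0, 0], [0, 1, 0, 0, 0, 0, 0], [0, 0.7, 0, 0, 0, 0, 0], [0, 0, 0, 0, 0, 0, 0]]]}}

```text
clock: 5.4
tcp_pos: [0.6369, -0.0526, 0.0483]
orientation: [0.707, -0.019, 0.707, 0.02]
wrist_force: [-0.4, 2.7, -1.4]
finger_gap: 0.023
```

Run:
```python
from h import *
go((.635,-.0305,.046),93)
im=env.read_camera("wrist");cv2.imwrite("pics/w4.png",im[:,:,::-1])
```

```text
tcp [ 0.6369 -0.0526  0.0483] yaw 93.1 -> 93 q [-0.21  0.51 -0.03  1.03  0.   -0.26] F [-0.4  2.7 -1.4] gap 0.023 t 5.4
shift in CURRENT tool cm [ 0.24  2.22 -0.07] in GOAL tool [ 0.23  2.22 -0.07] rot deg [ 0.13  0.   -0.12]
```

View pics/w4.png

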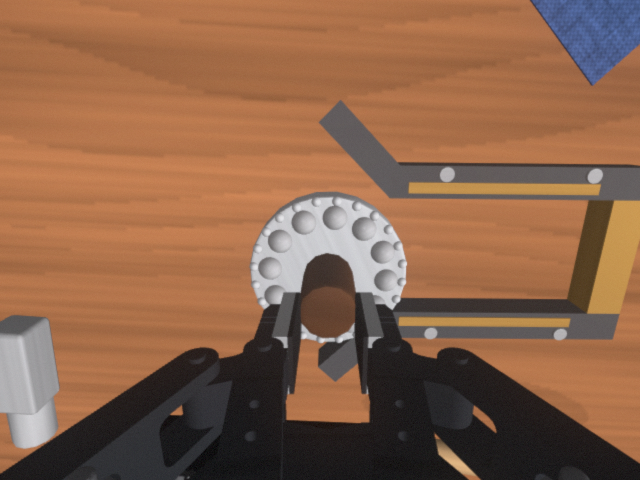

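{"method": "drive_tool", "body": {"plan": [[[0, 0.5, -0.02, 0, 0, 0, 0], [0, 0.4, -0.02, 0, 0, 0, 0], [0, 0.4, -0.02, 0, 0, 0, 0], [0, 0.3, 0, 0, 0, 0, 0], [0, 0, 0, 0, 0, 0, 0]]]}}

```text
clock: 5.87
tcp_pos: [0.6355, -0.0386, 0.0482]
orientation: [0.707, -0.018, 0.707, 0.019]
wrist_force: [1.1, -0.0, -4.4]
finger_gap: 0.0231
```

{"method": "drive_tool", "body": {"plan": [[[0, 0.2, 0, 0, 0, 0, 0], [0, 0.2, 0, 0, 0, 0, 0], [0, 0.1, 0, 0, 0, 0, 0], [0, 0.1, 0, 0, 0, 0, 0], [0, 0, 0, 0, 0, 0, 0]]]}}

```text
clock: 6.28
tcp_pos: [0.6353, -0.0331, 0.0483]
orientation: [0.707, -0.018, 0.707, 0.019]
wrist_force: [0.7, -1.3, -2.5]
finger_gap: 0.0231
```

{"method": "drive_tool", "body": {"plan": [[[0.06, 0.1, 0, 0, 0, 0, 0], [0, 0.1, 0, 0, 0, 0, 0], [0, 0.1, 0, 0, 0, 0, 0], [0, 0.1, 0, 0, 0, 0, 0], [0, 0, 0, 0, 0, 0, 0]]]}}

```text
clock: 6.7
tcp_pos: [0.6358, -0.0297, 0.0485]
orientation: [0.707, -0.019, 0.706, 0.018]
wrist_force: [-0.1, -4.6, 2.6]
finger_gap: 0.0227
```

{"method": "drive_tool", "body": {"plan": [[[0, 0.1, 0, 0, 0, 0, 0], [0, 0.1, 0, 0, 0, 0, 0], [0, 0.1, 0, 0, 0, 0, 0], [0, 0, 0, 0, 0, 0, 0], [0, 0, 0, 0, 0, 0, 0]]]}}

```text
clock: 7.12
tcp_pos: [0.6358, -0.0268, 0.0486]
orientation: [0.708, -0.019, 0.706, 0.018]
wrist_force: [-0.2, -5.6, 2.9]
finger_gap: 0.0233
```

{"method": "drive_tool", "body": {"plan": [[[0, 0.1, 0, 0, 0, 0, 0], [0, 0.1, 0, 0, 0, 0, 0], [0, 0.1, 0, 0, 0, 0, 0], [0, 0, 0, 0, 0, 0, 0], [0, 0, 0, 0, 0, 0, 0]]]}}

```text
clock: 7.53
tcp_pos: [0.6357, -0.0238, 0.0485]
orientation: [0.708, -0.019, 0.706, 0.018]
wrist_force: [0.4, -5.2, 2.6]
finger_gap: 0.0231
```

{"method": "drive_tool", "body": {"plan": [[[0, 0.1, 0, 0, 0, 0, 0], [0, 0.1, 0, 0, 0, 0, 0], [0, 0.1, 0, 0, 0, 0, 0], [0, 0, 0, 0, 0, 0, 0], [0, 0, 0, 0, 0, 0, 0]]]}}

```text
clock: 7.95
tcp_pos: [0.6356, -0.0211, 0.0487]
orientation: [0.708, -0.019, 0.706, 0.018]
wrist_force: [-0.3, -6.1, 2.7]
finger_gap: 0.023
```

Run:
```python
from h import *
go((.635,-.0305,.046),93)
im=env.read_camera("wrist");cv2.imwrite("pics/w5.png",im[:,:,::-1])
im=env.read_camera("side");cv2.imwrite("pics/s5.png",cv2.resize(im[170:340,330:470,::-1],None,fx=3.5,fy=3.5,interpolation=cv2.INTER_CUBIC))
```

```text
tcp [ 0.6356 -0.0211  0.0487] yaw 93.0 -> 93 q [-0.16  0.5  -0.04  1.02 -0.   -0.21] F [-0.3 -6.1  2.7] gap 0.023 t 7.95
shift in CURRENT tool cm [ 0.27 -0.93 -0.11] in GOAL tool [ 0.27 -0.93 -0.11] rot deg [-0.03  0.12  0.1 ]
```

View pics/w5.png

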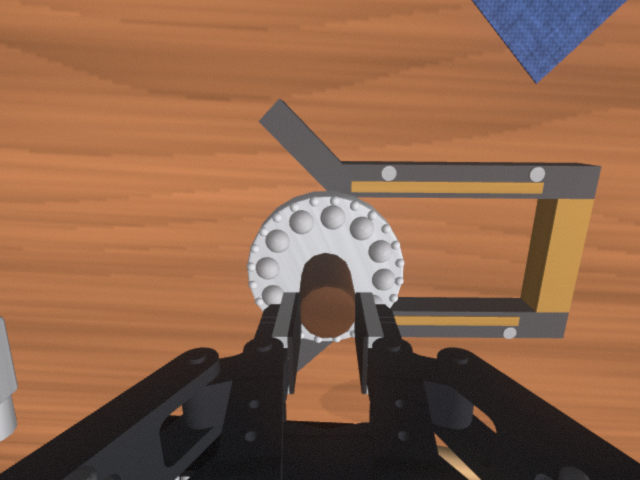

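View pics/s5.png

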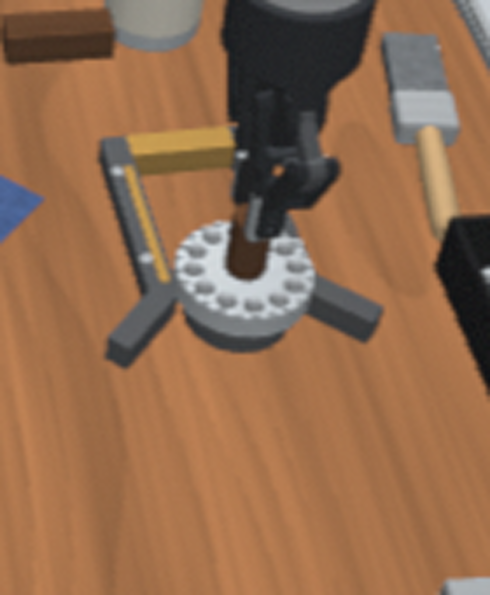

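Run:
```python
from h import *
print("cap ctr",wat((326,267),.04)); print("thr/jaw up",wat((345,197),.02),wat((530,197),.02)); print("jaw lo top",wat((400,311),.02),wat((525,312),.02)); print("stop b",wat((537,197),0),wat((524,298),0))
print(env.get_state()["tcp_pos"])
```

```text
cap ctr [ 0.63232724 -0.02208616  0.04      ]
thr/jaw up [ 0.59785017 -0.01336638  0.02      ] [0.59243471 0.08942745 0.02      ]
jaw lo top [0.66652982 0.02499362 0.02      ] [0.66311987 0.10159065 0.02      ]
stop b [0.59533161 0.10481521 0.        ] [0.66290639 0.11106437 0.        ]
[ 0.63559838 -0.02115524  0.04866639]
```

{"method": "drive_tool", "body": {"plan": [[[0, 0.2, 0, 0, 0, 0, 0], [0, 0.2, 0, 0, 0, 0, 0], [0, 0.2, 0, 0, 0, 0, 0], [0, 0.2, 0, 0, 0, 0, 0], [0, 0, 0, 0, 0, 0, 0]]]}}

```text
clock: 8.47
tcp_pos: [0.6348, -0.0127, 0.0485]
orientation: [0.707, -0.019, 0.706, 0.018]
wrist_force: [-0.5, -5.7, 4.7]
finger_gap: 0.0229
```

{"method": "drive_tool", "body": {"plan": [[[0, 0.4, 0, 0, 0, 0, 0], [0, 0.4, 0, 0, 0, 0, 0], [0, 0.4, 0, 0, 0, 0, 0], [0, 0.4, 0, 0, 0, 0, 0], [0, 0, 0, 0, 0, 0, 0]]]}}

```text
clock: 8.88
tcp_pos: [0.6338, 0.0042, 0.0482]
orientation: [0.707, -0.019, 0.706, 0.019]
wrist_force: [0.5, -4.0, 4.0]
finger_gap: 0.0232
```

{"method": "drive_tool", "body": {"plan": [[[0, 0.8, 0, 0, 0, 0, 0], [0, 0.8, 0, 0, 0, 0, 0], [0, 0.8, 0, 0, 0, 0, 0], [0, 0.6, 0, 0, 0, 0, 0], [0, 0, 0, 0, 0, 0, 0]]]}}

```text
clock: 9.3
tcp_pos: [0.6323, 0.035, 0.0482]
orientation: [0.707, -0.019, 0.706, 0.019]
wrist_force: [2.5, -2.5, 4.4]
finger_gap: 0.023
```

{"method": "drive_tool", "body": {"plan": [[[0, 0.6, 0, 0, 0, 0, 0], [0, 0.6, 0, 0, 0, 0, 0], [0, 0.6, 0, 0, 0, 0, 0], [0, 0.4, 0, 0, 0, 0, 0], [0, 0, 0, 0, 0, 0, 0]]]}}

```text
clock: 9.72
tcp_pos: [0.6313, 0.0558, 0.0484]
orientation: [0.707, -0.019, 0.706, 0.019]
wrist_force: [0.4, -3.7, 5.2]
finger_gap: 0.0232
```

{"method": "drive_tool", "body": {"plan": [[[0, 0.3, 0, 0, 0, 0, 0], [0, 0.3, 0, 0, 0, 0, 0], [0, 0.2, 0, 0, 0, 0, 0], [0, 0.2, 0, 0, 0, 0, 0], [0, 0, 0, 0, 0, 0, 0]]]}}

```text
clock: 10.13
tcp_pos: [0.6308, 0.0652, 0.0484]
orientation: [0.707, -0.019, 0.706, 0.018]
wrist_force: [0.8, -5.5, 4.9]
finger_gap: 0.0231
```

{"method": "drive_tool", "body": {"plan": [[[0, 0.2, 0, 0, 0, 0, 0], [0, 0.2, 0, 0, 0, 0, 0], [0, 0.1, 0, 0, 0, 0, 0], [0, 0.1, 0, 0, 0, 0, 0], [0, 0, 0, 0, 0, 0, 0]]]}}

```text
clock: 10.55
tcp_pos: [0.6309, 0.0703, 0.0488]
orientation: [0.708, -0.019, 0.706, 0.017]
wrist_force: [0.3, -8.3, 7.6]
finger_gap: 0.0231
```

{"method": "drive_tool", "body": {"plan": [[[0, 0.1, 0, 0, 0, 0, 0], [0, 0.1, 0, 0, 0, 0, 0], [0, 0, 0, 0, 0, 0, 0], [0, 0, 0, 0, 0, 0, 0], [0, 0, 0, 0, 0, 0, 0]]]}}

```text
clock: 10.97
tcp_pos: [0.6306, 0.0726, 0.0485]
orientation: [0.708, -0.019, 0.706, 0.018]
wrist_force: [1.2, -6.9, 6.4]
finger_gap: 0.0229
```

{"method": "drive_tool", "body": {"plan": [[[0, 0.1, 0, 0, 0, 0, 0], [0, 0.1, 0, 0, 0, 0, 0], [0, 0, 0, 0, 0, 0, 0], [0, 0, 0, 0, 0, 0, 0], [0, 0, 0, 0, 0, 0, 0]]]}}

```text
clock: 11.38
tcp_pos: [0.6308, 0.0739, 0.0489]
orientation: [0.708, -0.019, 0.706, 0.017]
wrist_force: [1.4, -9.2, 8.4]
finger_gap: 0.0228
```

{"method": "drive_tool", "body": {"plan": [[[0, 0.1, 0, 0, 0, 0, 0], [0, 0, 0, 0, 0, 0, 0], [0, 0, 0, 0, 0, 0, 0], [0, 0, 0, 0, 0, 0, 0], [0, 0, 0, 0, 0, 0, 0]]]}}

```text
clock: 11.8
tcp_pos: [0.6306, 0.075, 0.0486]
orientation: [0.708, -0.019, 0.706, 0.017]
wrist_force: [0.3, -8.9, 6.3]
finger_gap: 0.0228
```

{"method": "drive_tool", "body": {"plan": [[[0, 0.1, 0, 0, 0, 0, 0], [0, 0, 0, 0, 0, 0, 0], [0, 0, 0, 0, 0, 0, 0], [0, 0, 0, 0, 0, 0, 0], [0, 0, 0, 0, 0, 0, 0]]]}}

```text
clock: 12.22
tcp_pos: [0.6306, 0.0754, 0.0487]
orientation: [0.708, -0.019, 0.706, 0.017]
wrist_force: [1.0, -11.2, 7.6]
finger_gap: 0.023
```

{"method": "drive_tool", "body": {"plan": [[[0, 0.1, 0, 0, 0, 0, 0], [0, 0, 0, 0, 0, 0, 0], [0, 0, 0, 0, 0, 0, 0], [0, 0, 0, 0, 0, 0, 0], [0, 0, 0, 0, 0, 0, 0]]]}}

```text
clock: 12.63
tcp_pos: [0.6307, 0.0757, 0.0489]
orientation: [0.708, -0.02, 0.706, 0.016]
wrist_force: [0.4, -11.5, 8.5]
finger_gap: 0.023
```

Run:
```python
from h import *
go((.635,-.0305,.046),93)
im=env.read_camera("wrist");cv2.imwrite("pics/w6.png",im[:,:,::-1])
im=env.read_camera("side");cv2.imwrite("pics/s6.png",cv2.resize(im[170:340,330:470,::-1],None,fx=3.5,fy=3.5,interpolation=cv2.INTER_CUBIC))
```

```text
tcp [0.6307 0.0757 0.0489] yaw 92.9 -> 93 q [-0.    0.5  -0.04  1.02 -0.   -0.05] F [  0.4 -11.5   8.5] gap 0.023 t 12.6333
shift in CURRENT tool cm [  0.34 -10.63  -0.1 ] in GOAL tool [  0.29 -10.63  -0.12] rot deg [-0.11  0.12  0.27]
```

View pics/w6.png

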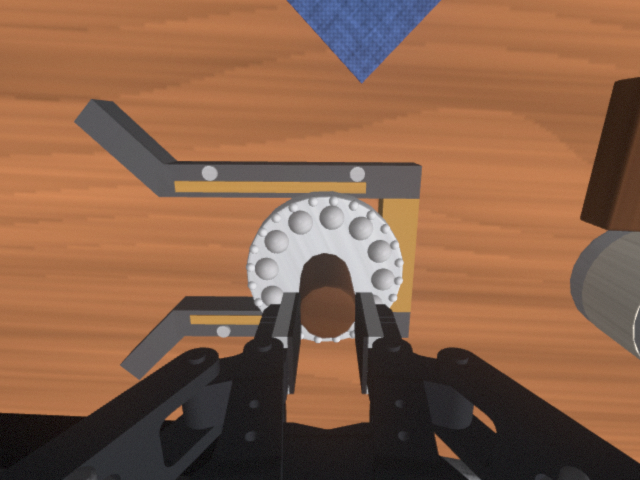

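View pics/s6.png

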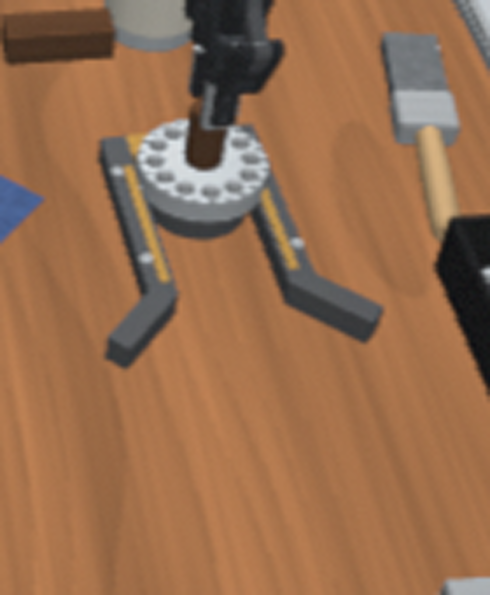

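{"method": "drive_tool", "body": {"plan": [[[0, 0.1, 0, 0, 0, 0, 0], [0, 0, 0, 0, 0, 0, 0], [0, 0, 0, 0, 0, 0, 0], [0, 0, 0, 0, 0, 0, 0], [0, 0, 0, 0, 0, 0, 0]]]}}

```text
clock: 13.15
tcp_pos: [0.6307, 0.0762, 0.049]
orientation: [0.708, -0.02, 0.706, 0.016]
wrist_force: [0.4, -14.4, 9.3]
finger_gap: 0.0227
```

Run:
```python
from h import *
go((.635,-.0305,.046),93)
print("cap",wat((326,267),.04),"stop top outer",wat((419,197),.02),wat((410,312),.02))
```

```text
tcp [0.6307 0.0762 0.049 ] yaw 92.9 -> 93 q [-0.    0.5  -0.04  1.02 -0.01 -0.05] F [  0.4 -14.4   9.3] gap 0.0227 t 13.15
shift in CURRENT tool cm [  0.36 -10.68  -0.11] in GOAL tool [  0.3  -10.68  -0.13] rot deg [-0.12  0.13  0.33]
cap [0.62756962 0.07522788 0.04      ] stop top outer [0.59089775 0.12510357 0.02      ] [0.66216397 0.12841262 0.02      ]
```

It is home: the push stalled at 14 N with the axis 33 mm short of the stop face. So this is a pass, and it goes to the green tray. I'll back off, grip harder and lift.

{"method": "drive_tool", "body": {"plan": [[[0, -0.3, 0, 0, 0, 0, 0], [0, -0.3, 0, 0, 0, 0, 0], [0, 0, 0, 0, 0, 0, 0], [-0.5, 0, 0, 0, 0, 0, 0], [-1, 0, 0, 0, 0, 0, 0]]], "squeeze": 60}}

```text
clock: 13.57
tcp_pos: [0.6261, 0.0742, 0.0594]
orientation: [0.704, -0.018, 0.71, 0.019]
wrist_force: [0.1, -1.9, -8.9]
finger_gap: 0.0207
```

{"method": "drive_tool", "body": {"plan": [[[-1.5, 0, 0, 0, 0, 0, 0], [-2, 0, 0, 0, 0, 0, 0], [-2, 0, 0, 0, 0, 0, 0], [-2, 0, 0, 0, 0, 0, 0], [-2, 0, 0, 0, 0, 0, 0]]]}}

```text
clock: 13.98
tcp_pos: [0.6275, 0.0754, 0.1571]
orientation: [0.705, -0.018, 0.709, 0.02]
wrist_force: [0.9, -0.0, -6.9]
finger_gap: 0.0208
```

Run:
```python
from h import *
go((.4155,-.333,.16),93)
for n in("side","wrist","scene"):cv2.imwrite(f"pics/{n}7.png",env.read_camera(n)[:,:,::-1])
```

```text
tcp [0.6275 0.0754 0.1571] yaw 93.1 -> 93 q [-0.01  0.44  0.14  1.27  0.   -0.06] F [ 0.9 -0.  -6.9] gap 0.0208 t 13.9833
shift in CURRENT tool cm [ -0.29 -39.64 -23.37] in GOAL tool [ -0.29 -39.67 -23.31] rot deg [ 0.09 -0.28 -0.16]
```

View pics/side7.png

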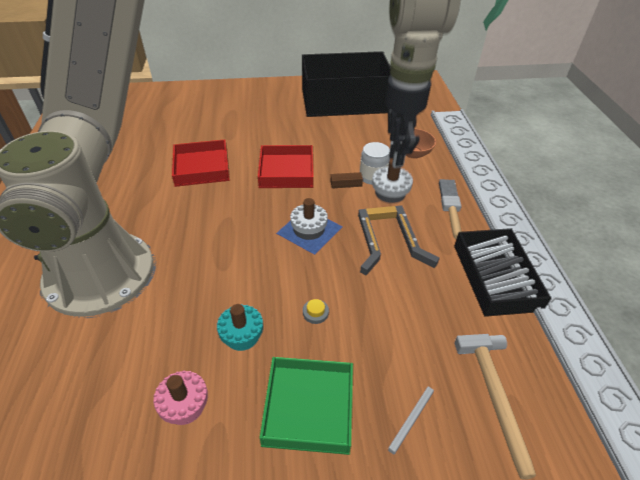

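View pics/wrist7.png

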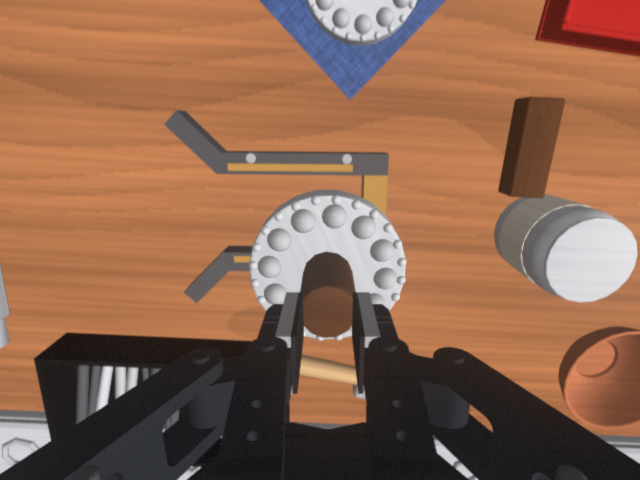

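{"method": "drive_tool", "body": {"plan": [[[0, -1.5, -0.9, 0, 0, 0, 0], [0, -2.5, -1.5, 0, 0, 0, 0], [0, -3, -1.75, 0, 0, 0, 0], [0, -3, -1.75, 0, 0, 0, 0], [0, -3, -1.75, 0, 0, 0, 0]]]}}

```text
clock: 14.55
tcp_pos: [0.5574, -0.0598, 0.1547]
orientation: [0.705, -0.018, 0.709, 0.02]
wrist_force: [-0.5, -0.3, -6.4]
finger_gap: 0.0205
```

{"method": "drive_tool", "body": {"plan": [[[0, -3, -1.75, 0, 0, 0, 0], [0, -3, -1.75, 0, 0, 0, 0], [0, -3, -1.75, 0, 0, 0, 0], [0, -3, -1.75, 0, 0, 0, 0], [0, -3, -1.75, 0, 0, 0, 0]]]}}

```text
clock: 14.97
tcp_pos: [0.4782, -0.2141, 0.1551]
orientation: [0.706, -0.017, 0.708, 0.02]
wrist_force: [0.7, -1.3, -8.0]
finger_gap: 0.0205
```

{"method": "drive_tool", "body": {"plan": [[[0, -3, -1.75, 0, 0, 0, 0], [0, -3, -1.75, 0, 0, 0, 0], [0, -2, -1.2, 0, 0, 0, 0], [0, -1.2, -0.7, 0, 0, 0, 0], [0, 0, 0, 0, 0, 0, 0]]]}}

```text
clock: 15.38
tcp_pos: [0.4291, -0.3106, 0.1551]
orientation: [0.706, -0.016, 0.708, 0.018]
wrist_force: [-0.3, -0.1, -6.6]
finger_gap: 0.0209
```

Run:
```python
from h import *
go((.4155,-.333,.16),93)
for n in("side","wrist","scene"):cv2.imwrite(f"pics/{n}8.png",env.read_camera(n)[:,:,::-1])
a=cv2.imread("pics/scene0.png")[245:335,175:275];cv2.imwrite("pics/sc_tray.png",cv2.resize(a,None,fx=6,fy=6,interpolation=cv2.INTER_CUBIC))
```

```text
tcp [ 0.4291 -0.3106  0.1551] yaw 92.8 -> 93 q [-0.78  0.25 -0.15  1.18 -0.   -0.83] F [-0.3 -0.1 -6.6] gap 0.0209 t 15.3833
shift in CURRENT tool cm [-0.49 -2.17 -1.47] in GOAL tool [-0.49 -2.17 -1.47] rot deg [-0.21 -0.17 -0.15]
```

View pics/wrist8.png

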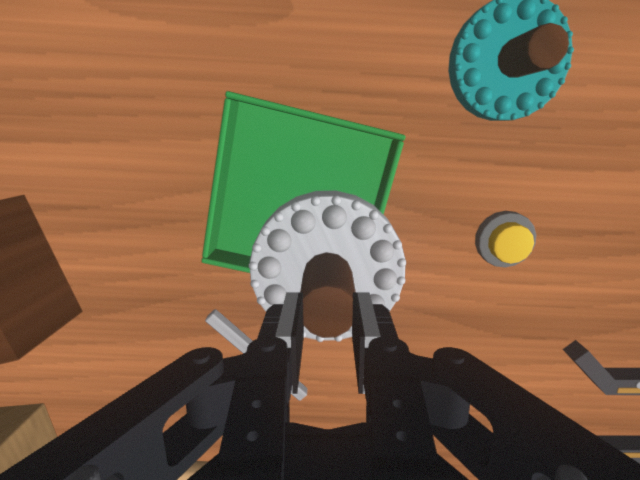

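View pics/sc_tray.png

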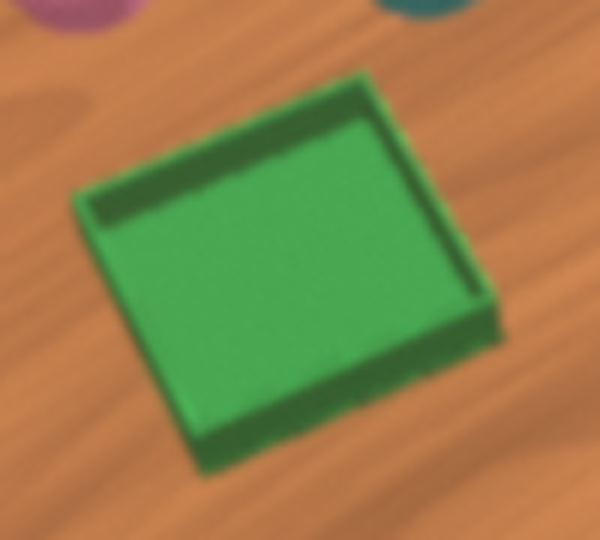

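Run:
```python
from h import *
np.set_printoptions(precision=4,suppress=True)
c=[at("scene",(175+x/6,245+y/6),.035) for x,y in[(72,197),(365,72),(500,300),(198,437)]]
print(np.array(c),np.mean(c,0))
w=[wat(p,.035) for p in[(228,92),(404,136),(203,262)]];print(np.array(w),(w[1]+w[2])/2)
print("btn",wat((514,243),.02),wat((507,239),.012))
```

```text
[[ 0.3362 -0.3889  0.035 ]
 [ 0.3608 -0.2533  0.035 ]
 [ 0.4976 -0.2779  0.035 ]
 [ 0.4731 -0.4125  0.035 ]] [ 0.4169 -0.3331  0.035 ]
[[ 0.3353 -0.3865  0.035 ]
 [ 0.3598 -0.2519  0.035 ]
 [ 0.4715 -0.4111  0.035 ]] [ 0.4157 -0.3315  0.035 ]
btn [ 0.4453 -0.1416  0.02  ] [ 0.4441 -0.1443  0.012 ]
```

{"method": "drive_tool", "body": {"plan": [[[0, -1.1, -0.65, 0, 0, 0, 0], [0, -1.0, -0.65, 0, 0, 0, 0], [1, 0, 0, 0, 0, 0, 0], [2, 0, 0, 0, 0, 0, 0], [2, 0, 0, 0, 0, 0, 0]]]}}

```text
clock: 15.95
tcp_pos: [0.4203, -0.3314, 0.1073]
orientation: [0.708, -0.019, 0.706, 0.018]
wrist_force: [1.1, -0.4, -6.3]
finger_gap: 0.0208
```

{"method": "drive_tool", "body": {"plan": [[[2, 0, 0, 0, 0, 0, 0], [1, 0, 0, 0, 0, 0, 0], [0.8, 0, 0, 0, 0, 0, 0], [0, 0, 0, 0, 0, 0, 0], [0, 0, 0, 0, 0, 0, 0]]]}}

```text
clock: 16.37
tcp_pos: [0.4198, -0.3309, 0.0698]
orientation: [0.707, -0.019, 0.707, 0.019]
wrist_force: [0.8, -0.1, -7.0]
finger_gap: 0.0208
```

Run:
```python
from h import *
go((.4165,-.3325,.054),93)
for n in("side","scene"):cv2.imwrite(f"pics/{n}9.png",env.read_camera(n)[:,:,::-1])
a=cv2.imread("pics/scene9.png")[220:335,165:285];b=cv2.imread("pics/side9.png")[330:460,245:370]
r=lambda i:cv2.resize(i,(390,400),interpolation=cv2.INTER_CUBIC)
cv2.imwrite("pics/c9.png",cv2.hconcat([r(a),r(b)]))
```

```text
tcp [ 0.4198 -0.3309  0.0698] yaw 93.0 -> 93 q [-0.82  0.31 -0.28  0.98  0.   -0.87] F [ 0.8 -0.1 -7. ] gap 0.0208 t 16.3667
shift in CURRENT tool cm [ 1.58 -0.14 -0.34] in GOAL tool [ 1.58 -0.14 -0.34] rot deg [ 0.02  0.   -0.01]
```

View pics/c9.png

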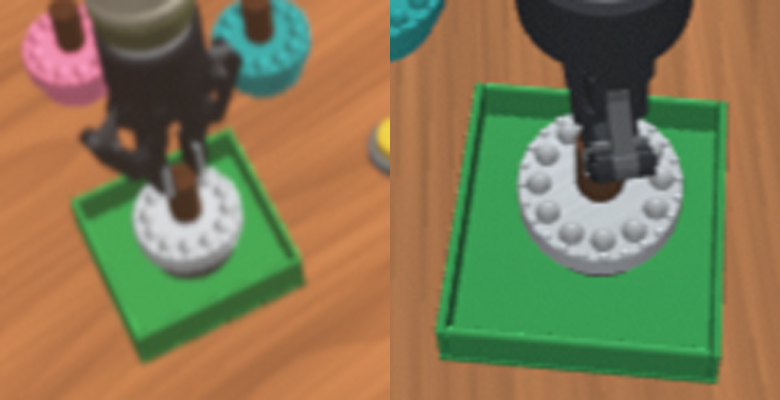

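{"method": "drive_tool", "body": {"plan": [[[0.5, -0.15, -0.3, 0, 0, 0, 0], [0.4, 0, 0, 0, 0, 0, 0], [0.2, 0, 0, 0, 0, 0, 0], [0.1, 0, 0, 0, 0, 0, 0], [0, 0, 0, 0, 0, 0, 0]]]}}

```text
clock: 16.88
tcp_pos: [0.4165, -0.3324, 0.0573]
orientation: [0.707, -0.018, 0.707, 0.019]
wrist_force: [-0.0, -0.5, -6.7]
finger_gap: 0.0207
```

{"method": "drive_tool", "body": {"plan": [[[0.1, 0, 0, 0, 0, 0, 0], [0.1, 0, 0, 0, 0, 0, 0], [0, 0, 0, 0, 0, 0, 0], [0, 0, 0, 0, 0, 0, 0], [0, 0, 0, 0, 0, 0, 0]]]}}

```text
clock: 17.3
tcp_pos: [0.4168, -0.3326, 0.0557]
orientation: [0.707, -0.019, 0.707, 0.019]
wrist_force: [-0.4, 0.2, -6.6]
finger_gap: 0.0206
```

{"method": "drive_tool", "body": {"plan": [[[0.1, 0, 0, 0, 0, 0, 0], [0.1, 0, 0, 0, 0, 0, 0], [0, 0, 0, 0, 0, 0, 0], [0, 0, 0, 0, 0, 0, 0], [0, 0, 0, 0, 0, 0, 0]]]}}

```text
clock: 17.72
tcp_pos: [0.4167, -0.3325, 0.0536]
orientation: [0.707, -0.018, 0.707, 0.019]
wrist_force: [-0.4, -0.2, -7.3]
finger_gap: 0.0207
```

{"method": "drive_tool", "body": {"plan": [[[0.1, 0, 0, 0, 0, 0, 0], [0, 0, 0, 0, 0, 0, 0], [0, 0, 0, 0, 0, 0, 0], [0, 0, 0, 0, 0, 0, 0], [0, 0, 0, 0, 0, 0, 0]]]}}

```text
clock: 18.13
tcp_pos: [0.4168, -0.3327, 0.0532]
orientation: [0.707, -0.019, 0.707, 0.018]
wrist_force: [-1.8, 2.3, 2.9]
finger_gap: 0.0208
```

It is on the tray floor (Fz went from -7 to +3 N). Releasing now.

{"method": "drive_tool", "body": {"plan": [[[0, 0, 0, 0, 0, 0, 0.4], [0, 0, 0, 0, 0, 0, 0.5], [0, 0, 0, 0, 0, 0, 0.7], [0, 0, 0, 0, 0, 0, 0.7], [0, 0, 0, 0, 0, 0, 0.7]]]}}

```text
clock: 18.55
tcp_pos: [0.417, -0.3329, 0.0528]
orientation: [0.707, -0.019, 0.707, 0.018]
wrist_force: [0.5, 0.8, 0.3]
finger_gap: 0.0598
```

{"method": "drive_tool", "body": {"plan": [[[-0.5, 0, 0, 0, 0, 0, 0.7], [-1.5, 0, 0, 0, 0, 0, 0.7], [-2, 0, 0, 0, 0, 0, 0.7], [-2, 0, 0, 0, 0, 0, 0.7], [-2, 0, 0, 0, 0, 0, 0.7]]]}}

```text
clock: 18.97
tcp_pos: [0.4166, -0.3325, 0.1338]
orientation: [0.707, -0.018, 0.707, 0.019]
wrist_force: [0.3, 0.4, 0.9]
finger_gap: 0.0599
```

Run:
```python
from h import *
go((.446,-.1435,.06),93)
for n in("side","scene","wrist"):cv2.imwrite(f"pics/{n}10.png",env.read_camera(n)[:,:,::-1])
a=cv2.imread("pics/scene10.png")[220:335,165:285];b=cv2.imread("pics/side10.png")[330:460,245:370]
r=lambda i:cv2.resize(i,(390,400),interpolation=cv2.INTER_CUBIC)
cv2.imwrite("pics/c10.png",cv2.hconcat([r(a),r(b)]))
```

```text
tcp [ 0.4166 -0.3325  0.1338] yaw 93.0 -> 93 q [-0.82  0.26 -0.19  1.12  0.   -0.88] F [0.3 0.4 0.9] gap 0.0599 t 18.9667
shift in CURRENT tool cm [ 7.38 18.72  3.92] in GOAL tool [ 7.38 18.72  3.92] rot deg [ 0.    0.   -0.01]
```

View pics/c10.png

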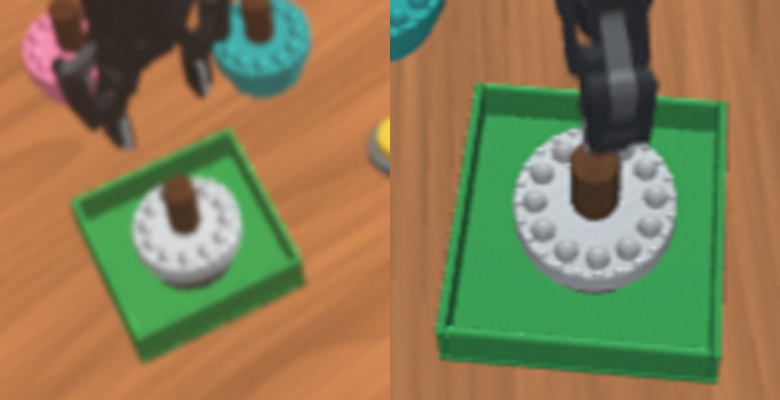

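View pics/wrist10.png

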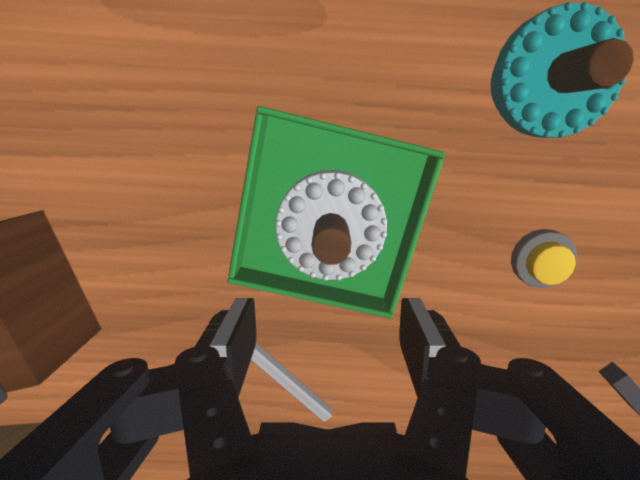

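Run:
```python
from h import *
np.set_printoptions(precision=4,suppress=True)
w=[wat(p,.035) for p in[(260,107),(442,154),(392,317),(230,282)]];print(np.mean(w,0))
print("cap",wat((331.5,225.5),.045),"knob",wat((332,245),.089))
print("btn",wat((553,264),.02),"housing",wat((546,259),.012))
a=cv2.imread("pics/wrist10.png")[210:310,490:600];cv2.imwrite("pics/btn.png",cv2.resize(a,None,fx=5,fy=5,interpolation=cv2.INTER_CUBIC))
```

```text
[ 0.4123 -0.3317  0.035 ]
cap [ 0.4131 -0.3313  0.045 ] knob [ 0.414  -0.3312  0.089 ]
btn [ 0.4429 -0.1444  0.02  ] housing [ 0.4415 -0.1462  0.012 ]
```

View pics/btn.png

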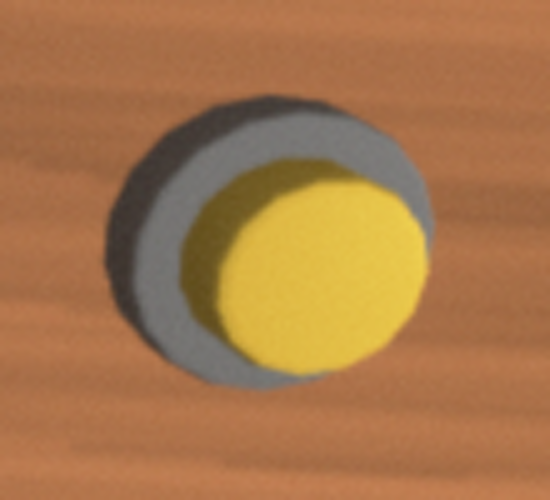

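The rosette is within about 1 mm of the tray centre and upright. Moving to the button with the fingers shut.

{"method": "drive_tool", "body": {"plan": [[[0, 2, 0.4, 0, 0, 0, 0], [0, 3.5, 0.7, 0, 0, 0, 0], [0, 3.8, 0.8, 0, 0, 0, 0], [0, 3.8, 0.8, 0, 0, 0, 0], [0, 3.5, 0.7, 0, 0, 0, 0]]]}}

```text
clock: 19.53
tcp_pos: [0.4411, -0.1629, 0.1315]
orientation: [0.706, -0.018, 0.707, 0.019]
wrist_force: [0.2, 1.1, 0.5]
finger_gap: 0.0005
```

{"method": "drive_tool", "body": {"plan": [[[1, 2.1, 0.4, 0, 0, 0, 0], [2, 0, 0, 0, 0, 0, 0], [2, 0, 0, 0, 0, 0, 0], [2, 0, 0, 0, 0, 0, 0], [0, 0, 0, 0, 0, 0, 0]]]}}

```text
clock: 19.95
tcp_pos: [0.4414, -0.1417, 0.0585]
orientation: [0.704, -0.017, 0.709, 0.02]
wrist_force: [-0.8, 0.8, -0.0]
finger_gap: -0.0001
```

Run:
```python
from h import *
go((.4445,-.144,.03),93)
for n in("side","scene","wrist"):cv2.imwrite(f"pics/{n}11.png",env.read_camera(n)[:,:,::-1])
a=cv2.imread("pics/scene11.png")[200:300,240:340];b=cv2.imread("pics/side11.png")[240:340,265:365]
r=lambda i:cv2.resize(i,(400,400),interpolation=cv2.INTER_CUBIC)
cv2.imwrite("pics/c11.png",cv2.hconcat([r(a),r(b)]))
```

```text
tcp [ 0.4414 -0.1417  0.0585] yaw 93.0 -> 93 q [-0.48  0.2  -0.46  0.91  0.   -0.54] F [-0.8  0.8 -0. ] gap -0.0001 t 19.95
shift in CURRENT tool cm [ 2.85 -0.26  0.31] in GOAL tool [ 2.85 -0.24  0.29] rot deg [ 0.04 -0.38 -0.23]
```

View pics/c11.png

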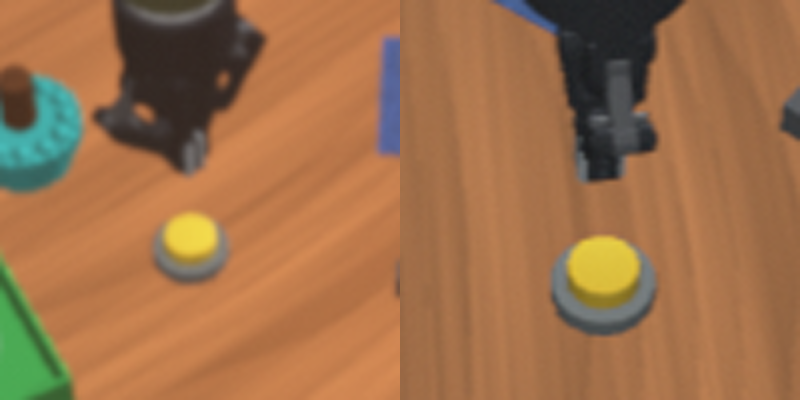

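View pics/wrist11.png

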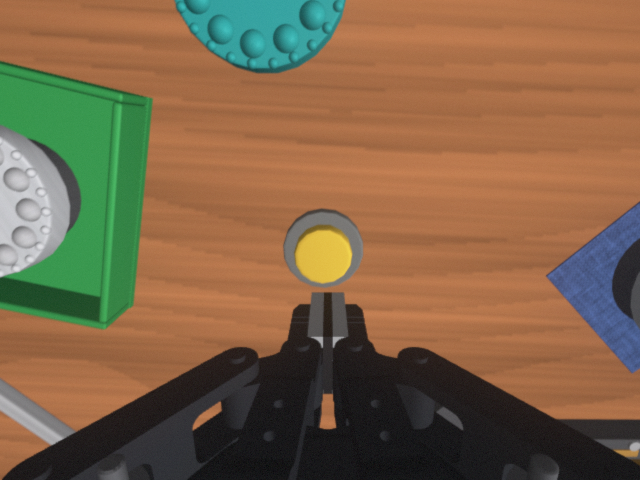

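Run:
```python
from h import *
np.set_printoptions(precision=4,suppress=True)
for z in(.02,.028):print(wat((323,253),z),at("scene",(287.5,259),z),at("side",(315.8,306.2),z))
print(tri((287.5,259),(315.8,306.2)))
go((.4445,-.144,.03),93)
```

```text
[ 0.4453 -0.1465  0.02  ] [ 0.4446 -0.1452  0.02  ] [ 0.4456 -0.1431  0.02  ]
[ 0.4425 -0.1465  0.028 ] [ 0.4496 -0.1486  0.028 ] [ 0.4449 -0.1488  0.028 ]
[ 0.4456 -0.1455  0.0223]
tcp [ 0.4447 -0.1438  0.0628] yaw 93.0 -> 93 q [-0.48  0.2  -0.46  0.92  0.   -0.54] F [-0.4  0.2 -0.1] gap 0.0001 t 20.1
shift in CURRENT tool cm [ 3.28 -0.02 -0.01] in GOAL tool [ 3.28 -0.02 -0.02] rot deg [-0.   -0.04 -0.03]
```

{"method": "drive_tool", "body": {"plan": [[[1.5, -0.12, 0.06, 0, 0, 0, 0], [1.3, 0, 0, 0, 0, 0, 0], [0.7, 0, 0, 0, 0, 0, 0], [0, 0, 0, 0, 0, 0, 0], [0, 0, 0, 0, 0, 0, 0]]]}}

```text
clock: 20.52
tcp_pos: [0.4457, -0.1452, 0.0282]
orientation: [0.707, -0.018, 0.707, 0.018]
wrist_force: [0.5, -0.5, -0.6]
finger_gap: 0.0001
```

{"method": "drive_tool", "body": {"plan": [[[0.2, 0, 0, 0, 0, 0, 0], [0.2, 0, 0, 0, 0, 0, 0], [0, 0, 0, 0, 0, 0, 0], [0, 0, 0, 0, 0, 0, 0], [0, 0, 0, 0, 0, 0, 0]]]}}

```text
clock: 20.93
tcp_pos: [0.4456, -0.1451, 0.0239]
orientation: [0.707, -0.019, 0.707, 0.018]
wrist_force: [-0.4, -1.3, -0.4]
finger_gap: -0.0003
```

{"method": "drive_tool", "body": {"plan": [[[0.2, 0, 0, 0, 0, 0, 0], [0.2, 0, 0, 0, 0, 0, 0], [0, 0, 0, 0, 0, 0, 0], [0, 0, 0, 0, 0, 0, 0], [0, 0, 0, 0, 0, 0, 0]]]}}

```text
clock: 21.35
tcp_pos: [0.4455, -0.1449, 0.0196]
orientation: [0.707, -0.018, 0.707, 0.019]
wrist_force: [-0.6, -0.4, 0.4]
finger_gap: -0.0001
```

{"method": "drive_tool", "body": {"plan": [[[0.2, 0, 0, 0, 0, 0, 0], [0.2, 0, 0, 0, 0, 0, 0], [0, 0, 0, 0, 0, 0, 0], [0, 0, 0, 0, 0, 0, 0], [0, 0, 0, 0, 0, 0, 0]]]}}

```text
clock: 21.77
tcp_pos: [0.4455, -0.145, 0.0156]
orientation: [0.707, -0.018, 0.707, 0.019]
wrist_force: [0.4, -0.1, 0.3]
finger_gap: -0.0002
```

{"method": "drive_tool", "body": {"plan": [[[0.2, 0, 0, 0, 0, 0, 0], [0.1, 0, 0, 0, 0, 0, 0], [0, 0, 0, 0, 0, 0, 0], [0, 0, 0, 0, 0, 0, 0], [0, 0, 0, 0, 0, 0, 0]]]}}

```text
clock: 22.18
tcp_pos: [0.4455, -0.145, 0.0127]
orientation: [0.707, -0.018, 0.707, 0.019]
wrist_force: [0.5, -0.3, 1.2]
finger_gap: 0.0
```

Run:
```python
from h import *
for n in("side","scene","wrist"):cv2.imwrite(f"pics/{n}12.png",env.read_camera(n)[:,:,::-1])
a=cv2.imread("pics/scene12.png")[200:300,240:340];b=cv2.imread("pics/side12.png")[240:340,265:365]
r=lambda i:cv2.resize(i,(400,400),interpolation=cv2.INTER_CUBIC)
cv2.imwrite("pics/c12.png",cv2.hconcat([r(a),r(b)]))
```

```text
(no output)
```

View pics/c12.png

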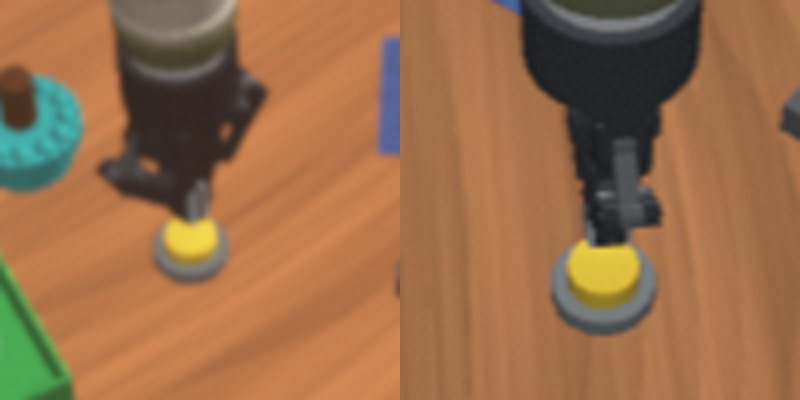

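View pics/wrist12.png

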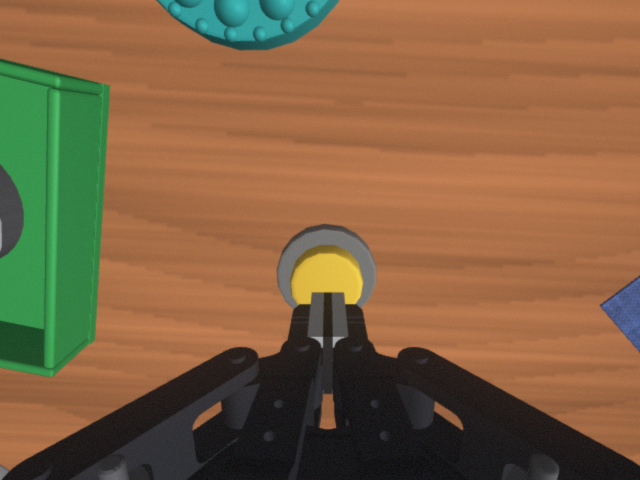

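Run:
```python
from h import *
p=env.get_state()["tcp_pos"];print(p,env.get_state()["wrist_force"])
s=proj("scene",p);d=proj("side",p)
print((s-[240,200])*4,(d-[265,240])*4+[400,0])
m=env.camera_model("wrist");q=np.linalg.inv(m["T_tool_cam"])@[0,0,0,1];u=m["camera_matrix"]@q[:3];print(u[:2]/u[2])
```

```text
[ 0.44557121 -0.14502415  0.01273676] [0.05182869 0.75128304 0.00316147]
[191.65757092 243.26691331] [603.33172424 276.8979022 ]
[327.38715534 279.16634626]
```

```bash
python3 - <<'E'
from h import *
print("tip tri",tri((240+193/4,200+219/4),(265+205/4,240+245/4)))
m=env.camera_model("wrist")
for x in(0,-.01,-.015,-.02,-.03):
    q=np.linalg.inv(m["T_tool_cam"])@[x,0,-.011,1];u=m["camera_matrix"]@q[:3];q=np.linalg.inv(m["T_tool_cam"])@[x,0,.0,1];v=m["camera_matrix"]@q[:3];print(x,u[:2]/u[2],v[:2]/v[2])
E
python3 - <<'E'
import cv2
a=cv2.imread("pics/side12.png")[265:325,285:345];b=cv2.imread("pics/wrist12.png")[215:315,270:390]
r=lambda i:cv2.resize(i,(400,400),interpolation=cv2.INTER_CUBIC)
cv2.imwrite("pics/c13.png",cv2.hconcat([r(a),r(b)]))
E
```

```text
tip tri [ 0.44595625 -0.14311881  0.03721666]
0 [327.3957079  258.99352076] [327.38715534 279.16634626]
-0.01 [327.38677254 266.10371969] [327.37792948 287.21180156]
-0.015 [327.38193553 269.9527109 ] [327.37294223 291.56096292]
-0.02 [327.37682439 274.01983775] [327.36767768 296.15194736]
-0.03 [327.3656809  282.88712971] [327.3562187 306.1448107]
```

View pics/c13.png

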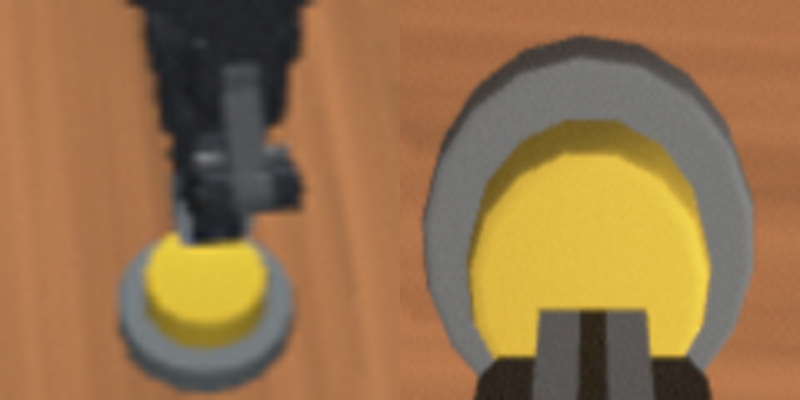

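The visible fingertip is still above the button, about 20 mm higher than the reported TCP, and the button isn't depressed. I'll keep going down in small steps, watching the force.

{"method": "drive_tool", "body": {"plan": [[[0.2, 0, 0, 0, 0, 0, 0], [0.2, 0, 0, 0, 0, 0, 0], [0, 0, 0, 0, 0, 0, 0], [0, 0, 0, 0, 0, 0, 0], [0, 0, 0, 0, 0, 0, 0]]]}}

```text
clock: 22.75
tcp_pos: [0.4454, -0.145, 0.0086]
orientation: [0.707, -0.018, 0.707, 0.019]
wrist_force: [0.3, -0.6, 0.0]
finger_gap: -0.0
```

{"method": "drive_tool", "body": {"plan": [[[0.2, 0, 0, 0, 0, 0, 0], [0.2, 0, 0, 0, 0, 0, 0], [0, 0, 0, 0, 0, 0, 0], [0, 0, 0, 0, 0, 0, 0], [0, 0, 0, 0, 0, 0, 0]]]}}

```text
clock: 23.17
tcp_pos: [0.4455, -0.145, 0.0046]
orientation: [0.707, -0.018, 0.707, 0.019]
wrist_force: [0.1, -0.1, -0.3]
finger_gap: 0.0002
```

{"method": "drive_tool", "body": {"plan": [[[0.2, 0, 0, 0, 0, 0, 0], [0.1, 0, 0, 0, 0, 0, 0], [0, 0, 0, 0, 0, 0, 0], [0, 0, 0, 0, 0, 0, 0], [0, 0, 0, 0, 0, 0, 0]]]}}

```text
clock: 23.58
tcp_pos: [0.4455, -0.145, 0.0017]
orientation: [0.707, -0.018, 0.707, 0.019]
wrist_force: [0.3, -0.4, -1.3]
finger_gap: -0.0001
```

Run:
```python
from h import *
a=env.read_camera("side")[265:325,285:345,::-1];b=env.read_camera("wrist")[215:315,270:390,::-1]
r=lambda i:cv2.resize(i,(400,400),interpolation=cv2.INTER_CUBIC)
cv2.imwrite("pics/c14.png",cv2.hconcat([r(a),r(b)]));go((.4455,-.145,.0),93)
```

```text
tcp [ 0.4456 -0.145   0.0017] yaw 93.0 -> 93 q [-0.49  0.27 -0.54  0.76  0.   -0.54] F [0.  0.2 0.5] gap 0.0002 t 23.6833
shift in CURRENT tool cm [ 0.17  0.   -0.01] in GOAL tool [ 0.17  0.   -0.01] rot deg [ 0.01  0.01 -0.  ]
```

View pics/c14.png

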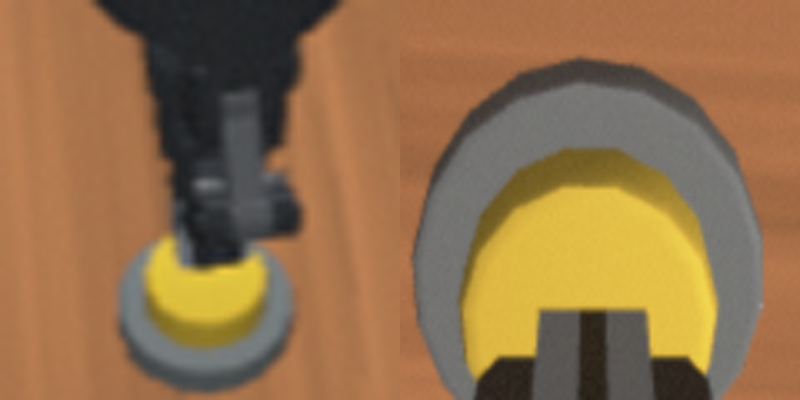

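{"method": "drive_tool", "body": {"plan": [[[0.2, 0, 0, 0, 0, 0, 0], [0.1, 0, 0, 0, 0, 0, 0], [0, 0, 0, 0, 0, 0, 0], [0, 0, 0, 0, 0, 0, 0], [0, 0, 0, 0, 0, 0, 0]]]}}

```text
clock: 24.1
tcp_pos: [0.4455, -0.145, -0.0014]
orientation: [0.707, -0.018, 0.707, 0.019]
wrist_force: [1.0, 0.1, 0.1]
finger_gap: -0.0002
```

{"method": "drive_tool", "body": {"plan": [[[0.2, 0, 0, 0, 0, 0, 0], [0.1, 0, 0, 0, 0, 0, 0], [0, 0, 0, 0, 0, 0, 0], [0, 0, 0, 0, 0, 0, 0], [0, 0, 0, 0, 0, 0, 0]]]}}

```text
clock: 24.52
tcp_pos: [0.4455, -0.145, -0.0043]
orientation: [0.707, -0.018, 0.707, 0.019]
wrist_force: [0.4, -1.0, -0.2]
finger_gap: 0.0003
```

{"method": "drive_tool", "body": {"plan": [[[0.2, 0, 0, 0, 0, 0, 0], [0.1, 0, 0, 0, 0, 0, 0], [0, 0, 0, 0, 0, 0, 0], [0, 0, 0, 0, 0, 0, 0], [0, 0, 0, 0, 0, 0, 0]]]}}

```text
clock: 24.93
tcp_pos: [0.4455, -0.145, -0.0074]
orientation: [0.707, -0.018, 0.707, 0.019]
wrist_force: [-0.0, -0.3, -0.4]
finger_gap: 0.0
```

Run:
```python
from h import *
a=env.read_camera("side")[265:325,285:345,::-1];b=env.read_camera("scene")[230:290,258:318,::-1]
r=lambda i:cv2.resize(i,(400,400),interpolation=cv2.INTER_CUBIC)
cv2.imwrite("pics/c15.png",cv2.hconcat([r(a),r(b)]))
```

```text
(no output)
```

View pics/c15.png

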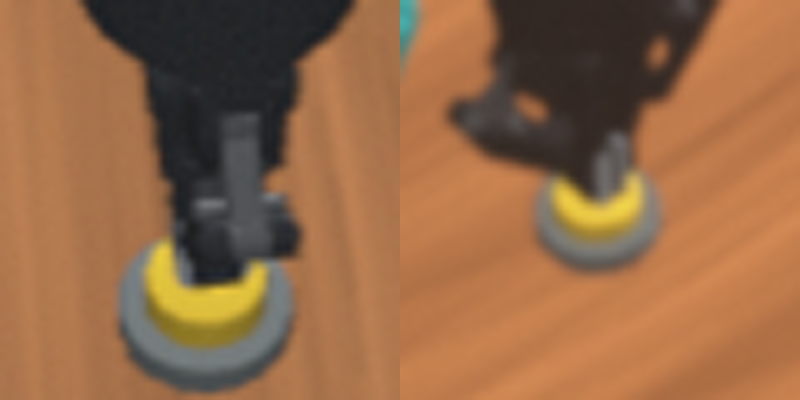

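{"method": "drive_tool", "body": {"plan": [[[0.2, 0, 0, 0, 0, 0, 0], [0.1, 0, 0, 0, 0, 0, 0], [0, 0, 0, 0, 0, 0, 0], [0, 0, 0, 0, 0, 0, 0], [0, 0, 0, 0, 0, 0, 0]]]}}

```text
clock: 25.45
tcp_pos: [0.4458, -0.1451, -0.0102]
orientation: [0.707, -0.019, 0.707, 0.018]
wrist_force: [0.1, 0.5, 1.9]
finger_gap: 0.0
```

{"method": "drive_tool", "body": {"plan": [[[0.2, 0, 0, 0, 0, 0, 0], [0.1, 0, 0, 0, 0, 0, 0], [0, 0, 0, 0, 0, 0, 0], [0, 0, 0, 0, 0, 0, 0], [0, 0, 0, 0, 0, 0, 0]]]}}

```text
clock: 25.87
tcp_pos: [0.4459, -0.1452, -0.0132]
orientation: [0.707, -0.019, 0.707, 0.018]
wrist_force: [0.1, -0.7, 2.5]
finger_gap: 0.0
```

{"method": "drive_tool", "body": {"plan": [[[0.2, 0, 0, 0, 0, 0, 0], [0.1, 0, 0, 0, 0, 0, 0], [0, 0, 0, 0, 0, 0, 0], [0, 0, 0, 0, 0, 0, 0], [0, 0, 0, 0, 0, 0, 0]]]}}

```text
clock: 26.28
tcp_pos: [0.4459, -0.1452, -0.0162]
orientation: [0.707, -0.019, 0.707, 0.018]
wrist_force: [1.6, -0.5, 5.9]
finger_gap: -0.0002
```

{"method": "drive_tool", "body": {"plan": [[[0.1, 0, 0, 0, 0, 0, 0], [0.1, 0, 0, 0, 0, 0, 0], [0, 0, 0, 0, 0, 0, 0], [0, 0, 0, 0, 0, 0, 0], [0, 0, 0, 0, 0, 0, 0]]]}}

```text
clock: 26.7
tcp_pos: [0.4459, -0.1452, -0.0173]
orientation: [0.707, -0.019, 0.707, 0.018]
wrist_force: [-0.9, 1.0, 13.8]
finger_gap: 0.0
```

{"method": "drive_tool", "body": {"plan": [[[0.1, 0, 0, 0, 0, 0, 0], [0.1, 0, 0, 0, 0, 0, 0], [0, 0, 0, 0, 0, 0, 0], [0, 0, 0, 0, 0, 0, 0], [0, 0, 0, 0, 0, 0, 0]]]}}

```text
clock: 27.12
tcp_pos: [0.446, -0.1453, -0.0177]
orientation: [0.707, -0.019, 0.706, 0.018]
wrist_force: [-5.8, 3.0, 31.0]
finger_gap: 0.0005
```

{"method": "drive_tool", "body": {"plan": [[[-0.2, 0, 0, 0, 0, 0, 0], [0, 0, 0, 0, 0, 0, 0], [0, 0, 0, 0, 0, 0, 0], [0, 0, 0, 0, 0, 0, 0], [0, 0, 0, 0, 0, 0, 0]]]}}

```text
clock: 27.53
tcp_pos: [0.4459, -0.1452, -0.0173]
orientation: [0.707, -0.019, 0.707, 0.018]
wrist_force: [-1.2, 0.8, 13.3]
finger_gap: -0.0002
```

{"method": "drive_tool", "body": {"plan": [[[0, 0, 0, 0, 0, 0, 0], [0, 0, 0, 0, 0, 0, 0], [0, 0, 0, 0, 0, 0, 0], [0, 0, 0, 0, 0, 0, 0], [0, 0, 0, 0, 0, 0, 0]]]}}

```text
clock: 27.95
tcp_pos: [0.4459, -0.1452, -0.0173]
orientation: [0.707, -0.019, 0.707, 0.018]
wrist_force: [-1.2, 1.0, 13.6]
finger_gap: -0.0
```

{"method": "drive_tool", "body": {"plan": [[[0, 0, 0, 0, 0, 0, 0], [0, 0, 0, 0, 0, 0, 0], [0, 0, 0, 0, 0, 0, 0], [0, 0, 0, 0, 0, 0, 0], [0, 0, 0, 0, 0, 0, 0]]]}}

```text
clock: 28.37
tcp_pos: [0.4459, -0.1452, -0.0173]
orientation: [0.707, -0.019, 0.707, 0.018]
wrist_force: [-0.8, 1.0, 15.0]
finger_gap: 0.0001
```

{"method": "drive_tool", "body": {"plan": [[[0, 0, 0, 0, 0, 0, 0], [0, 0, 0, 0, 0, 0, 0], [0, 0, 0, 0, 0, 0, 0], [0, 0, 0, 0, 0, 0, 0], [0, 0, 0, 0, 0, 0, 0]]]}}

```text
clock: 28.78
tcp_pos: [0.4459, -0.1452, -0.0173]
orientation: [0.707, -0.019, 0.707, 0.018]
wrist_force: [-0.7, -0.1, 12.9]
finger_gap: -0.0
```

{"method": "drive_tool", "body": {"plan": [[[0, 0, 0, 0, 0, 0, 0], [0, 0, 0, 0, 0, 0, 0], [0, 0, 0, 0, 0, 0, 0], [0, 0, 0, 0, 0, 0, 0], [0, 0, 0, 0, 0, 0, 0]]]}}

```text
clock: 29.2
tcp_pos: [0.4459, -0.1452, -0.0173]
orientation: [0.707, -0.019, 0.707, 0.018]
wrist_force: [-0.9, 1.1, 14.4]
finger_gap: -0.0003
```

{"method": "drive_tool", "body": {"plan": [[[0, 0, 0, 0, 0, 0, 0], [0, 0, 0, 0, 0, 0, 0], [0, 0, 0, 0, 0, 0, 0], [0, 0, 0, 0, 0, 0, 0], [0, 0, 0, 0, 0, 0, 0]]]}}

```text
clock: 29.62
tcp_pos: [0.4459, -0.1452, -0.0173]
orientation: [0.707, -0.019, 0.706, 0.018]
wrist_force: [-1.4, 1.5, 14.1]
finger_gap: -0.0001
```

Run:
```python
from h import *
a=env.read_camera("side")[265:325,285:345,::-1];b=env.read_camera("scene")[230:290,258:318,::-1]
r=lambda i:cv2.resize(i,(400,400),interpolation=cv2.INTER_CUBIC)
cv2.imwrite("pics/c16.png",cv2.hconcat([r(a),r(b)]))
```

```text
(no output)
```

View pics/c16.png

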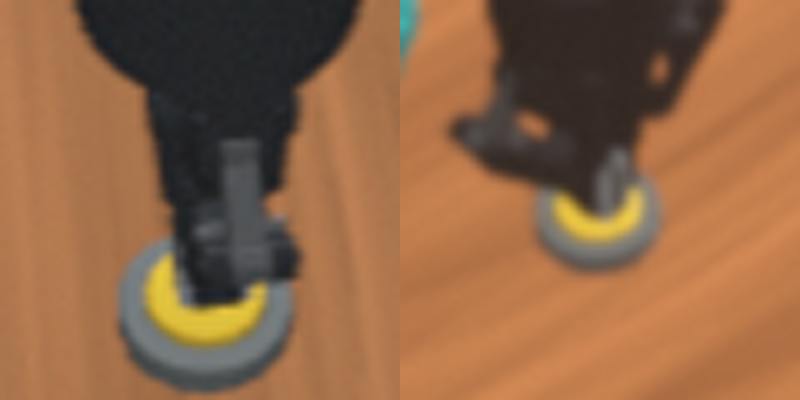

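The button is flush with its housing and has been held for almost 3 s. Releasing.

{"method": "drive_tool", "body": {"plan": [[[-0.5, 0, 0, 0, 0, 0, 0], [-1, 0, 0, 0, 0, 0, 0], [-2, 0, 0, 0, 0, 0, 0], [-2, 0, 0, 0, 0, 0, 0], [-2, 0, 0, 0, 0, 0, 0]]]}}

```text
clock: 30.13
tcp_pos: [0.4437, -0.1441, 0.0563]
orientation: [0.706, -0.018, 0.708, 0.019]
wrist_force: [-0.2, 0.4, -0.9]
finger_gap: -0.0002
```

{"method": "drive_tool", "body": {"plan": [[[-2, 0, 0, 0, 0, 0, 0], [-2, 0, 0, 0, 0, 0, 0], [-1, 0, 0, 0, 0, 0, 0], [0, 0, 0, 0, 0, 0, 0], [0, 0, 0, 0, 0, 0, 0]]]}}

```text
clock: 30.55
tcp_pos: [0.4451, -0.1448, 0.106]
orientation: [0.707, -0.018, 0.707, 0.019]
wrist_force: [-0.5, 0.5, -0.8]
finger_gap: -0.0004
```

Run:
```python
from h import *
go((.4455,-.145,.1))
cv2.imwrite("pics/end.png",env.read_camera("side")[:,:,::-1])
```

```text
tcp [ 0.4451 -0.1448  0.106 ] yaw 93.0 -> 93.00575180692817 q [-0.49  0.16 -0.39  1.03  0.   -0.54] F [-0.5  0.5 -0.8] gap -0.0004 t 30.55
shift in CURRENT tool cm [ 0.6  -0.02  0.04] in GOAL tool [ 0.6  -0.02  0.04] rot deg [ 0.   -0.03 -0.02]
```

View pics/end.png

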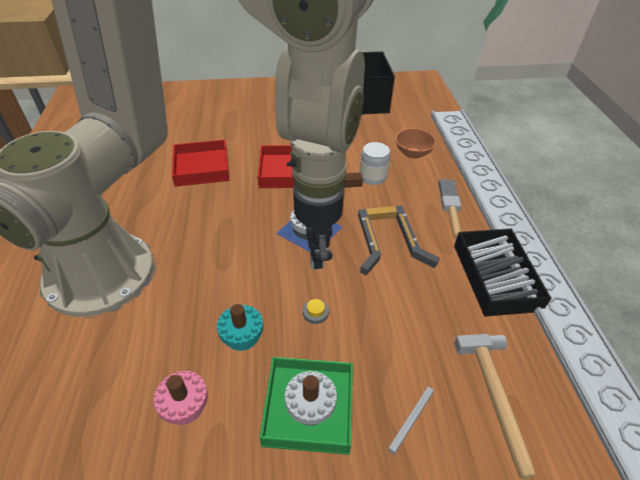

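The rosette stands in the green tray (310,397), the button is up again at (316,308), the bystanders in view are unmoved, and the arm is clear.

Run:
```python
from workcell import env
print(env.hand_in())
```

```text
the job is handed in; nothing more can be done
None
```

The rosette passed. It went fully home in the slot, it now stands in the green tray, the log button has been pressed, and the job is handed in at about 30.6 s.

- **Slot test:** I gripped it by the knob and pushed it along the bench, and it slid through the throat without jamming. It stalled against the end stop at about 14 N, with its axis 33 mm short of the stop face, as expected for the 66 mm foot. For part of the approach before the throat, the gripper was carrying some of its weight.
- **Green tray:** I lowered it until the force showed it was on the floor (from −7 N to +3 N), then let go. The wrist camera put it upright and within about 1 mm of the tray centre.
- **Log button:** I pressed it until it was flush with its housing and held it at 13–15 N for almost 3 s. The force briefly reached 31 N as it bottomed out. After release it came back up.
- **Other objects:** The last side picture shows the tin and punch where they were. The spare and block were partly hidden behind the arm there, but I never went near either. The arm was touching nothing at hand-in.

**Check that disagreed:** with the fingers shut, the visible fingertips were some 25–30 mm higher than the reported TCP. The TCP read −17 mm at full press, so I judged the button press by force and pictures instead.

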